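# Hang the brush pail on the easel's folding hook

### The job

First swing the folding brass hook on the easel's crossbar all the way out. Then lift the steel brush pail out of the wooden caddy, stand it on the desk and let go, raise its red bail upright, and hang the pail by the middle of its bail in the dip of the hook, so that it hangs free, straight and still. Leave the jars, the mug and the tape where they stand, and never tip the pail over.

Things in the scene. Friction and masses are not known exactly. Their poses are not given: they have to be found in the camera images.
- hook_hinge (a point): on the vertical pin of a brass folding hook, level with its arm, 258 mm above the desk, 26 mm in front of the crossbar of a small fixed wooden table easel. Axes are the easel's: -x straight out from the crossbar, z up. The crossbar (top 280 mm above the desk) runs from y = -110 to 335 mm; the easel's small canvas stands above it at y 90 to 240 mm, up to 405 mm high.
- hook_ball (a point): centre of the 16 mm brass ball on the hook's upturned tip, 103 mm from the pin, 34 mm above hook_hinge. A 9 mm neck under it runs 30 mm down to the arm. Axes turn with the arm: y along the arm from ball to pin, z up.
- hook_seat (a point): bottom of the dip in the hook's arm where a bail rests, on the top of the 9 mm round arm, 74 mm from the pin (29 mm inward of the ball and 39.5 mm below its centre); the dip is flat for 24 mm. Axes turn with the arm: y along the arm to the pin, x level across it, z up. A bail rod resting in the dip has its centre line about 4 mm above this point.
- hook (a joint): angle of the hook's arm, rad: 0 = folded flat along the crossbar (ball towards hook_hinge's -y), 1.57 = fully out at its stop, pointing along hook_hinge's -x. It swings level, is stiff (about 2 N at the ball) and stays where it is left.
- pail_center (a point): centre, half-way up, of an open round steel brush pail, 0.3 to 0.5 kg, 105 mm tall, 84 mm across at the foot and 106 mm at the rolled rim, which is 8 mm thick and 8 mm high over a 4 mm wall; free inside to 69 mm below the rim. z is its axis (up), +x the side where the bail hangs at the start, the bail's ears are at +y and -y. It starts in the caddy, 10 mm above the desk.
- bail_hinge (a point): middle of the bail's hinge axis, which runs along the pail's y, 88 mm above the pail's underside; axes as the pail's.
- bail_grip (a point): middle of the cross rod of the pail's red bail, an 8 mm round rod bent to a U 120 mm wide. The cross rod is 100 mm from the hinge axis and straight for 96 mm along this frame's y. x points from the hinge axis to the rod.
- bail (a joint): bail angle, rad: -0.6 = hanging at its stop on the pail's +x side (the rod about 25 mm clear of the rim, 32 mm above the pail's underside), 0 = level, 1.57 = upright over the pail. Stiff: it stays where it is left (0.1 to 0.6 N at the rod moves it).
- caddy_mid (a point): on the desk under the centre of a fixed open wooden caddy, 164 mm (x) by 252 mm (y), walls 62 mm high and 8 mm thick, floor 10 mm. A partition at y = 26 mm: the pail stands in the larger well (y -118 to 22 mm) near x = 20, y = -46 mm, its bail hanging inside the well with no room for a finger outside the rod; two jars stand in the other well.
- jar_magenta_center (a point): centre, half-way up, of a screw-top paint jar, magenta, 54 mm across, 62 mm tall, in the caddy's second well; leave it where it is.
- jar_blue_center (a point): centre, half-way up, of a blue paint jar, same size, in the caddy's second well; leave it where it is.
- jar_yellow_center (a point): centre, half-way up, of a yellow paint jar, same size, on the desk; leave it where it is.
- jar_green_center (a point): centre, half-way up, of a green paint jar, same size, on the desk; leave it where it is.
- tape_center (a point): centre, half-way up, of a roll of orange tape lying flat, 94 mm across, 25 mm high, on the desk; leave it where it is.
- mug_center (a point): centre, half-way up, of a blue mug with a handle, 76 mm across, 85 mm tall, on the desk; leave it where it is.

How it is judged (in metres and radians):
On the way, in this order (a step that is already met when the one before it is completed fails the run):
1. the hook is swung fully out (value of joint hook above 1.45 rad), for 0.2 s.
2. the pail stands upright on the desk, out of the caddy, let go (height (world z) of pail_center between 0.0485 and 0.0565 m and angle between pail_center's own z axis and vertical below 0.1 rad and contact force between pail and the fingers below 0.05 N), for 0.2 s.
3. the bail is upright (within about 20 degrees) while the pail stands on the desk (height (world z) of pail_center between 0.0485 and 0.0565 m and angle between pail_center's own z axis and vertical below 0.1 rad and value of joint bail between 1.22 and 1.92 rad), for 0.1 s.
At the end, for the whole second after the job is handed in: The hook is out (within 10 degrees of its stop); the bail's rod rests in the hook's dip, its middle within 22 mm of the dip across the arm and 18 mm along it; the pail hangs clear of the desk, within 12 degrees of upright, at rest (under 60 mm/s) and let go (value of joint hook above 1.4 rad and x of bail_grip in the frame of hook_seat between -0.022 and 0.022 m and y of bail_grip in the frame of hook_seat between -0.018 and 0.018 m and z of bail_grip in the frame of hook_seat between -0.002 and 0.014 m and angle between pail_center's own z axis and vertical below 0.21 rad and height (world z) of pail_center above 0.09 m and linear speed of pail below 0.06 m/s); the robot touches nothing.
It fails at once if the pail is tipped over (more than 45 degrees) (angle between pail_center's own z axis and vertical above 0.79 rad).
It fails at once if a jar, the mug or the tape is moved by more than 40 mm (distance of any of jar_magenta_center, jar_blue_center, jar_yellow_center, jar_green_center, tape_center, mug_center from where it was at the start of the episode above 0.04 m).
It also fails if it takes over 72 s, if anything falls off the work surface, if the arm or the gripper's body presses on something with over 40 N, if the wrist force passes 120 N, or if a joint passes its speed limit or range.

### The arm

A 6-joint arm with a two-finger parallel gripper is mounted at the origin on the work surface. World frame = base frame: x ahead of the robot, y to its left, z up, the work surface at z = 0. Lengths are in mm, angles in rad, forces in N, time in s.
With the tool pointing down it reaches from about 350 to 975 mm from the base axis. Payload 7.1 kg.
Tool frame: the origin (TCP) lies at the centre of the arm's flange, where the gripper is bolted on; the fingertips stand 182 mm ahead of it and the grasp point (between the pads) lies 163 mm ahead of it; z points along the fingers, y is the line along which they close (so a half turn about z gives the same grasp; the last joint's range is limited). The gripper opens to 88 mm and grips with 3 to 60 N. Pads are 20 mm wide; open, the fingers measure 115 mm over their backs; the gripper's body (75 mm by 178 mm) begins 61 mm behind the grasp point.
Start: joints at [-1.233, 0.423, 1.63, -0, 1.089, -0.019], TCP at [218.315, -585.615, 404.675] pointing down, gripper open.
Joint ranges: [-3, 3], [-0.9, 2.11], [0.09, 2.58], [-1.31, 4.45], [0.11, 2.69], [-2.54, 2.54]. Speed limits (rad/s): [2.39, 2.39, 3.01, 3.14, 3.14, 3.14].

### API

Orientations are given as a rotation vector (axis times angle).
In Python, from workcell import readout, get_image, ctrl gives the robot as it stands.
- The arm moves only by the tool step_arm, never from a script. Its argument "targets" is a list that holds one entry, the list of rows, each a list of 7 numbers: the shift along the world's x, y, z as a fraction of full scale, then the turn, a rotation vector about the world's x, y, z as a fraction of full scale, then the opening, from 0 (shut) to 1 (fully open). In form: [[[dx, dy, dz, wx, wy, wz, claw], ...]]. A call has exactly 5 rows; each row shifts and turns the commanded pose from where the row before left it; what a row does not reach is not made up. Full scale, the value 1, is 0.05 m for a shift and 4 degrees for a turn. A row lasts 1/8 s, in which the tool goes at most 62.5 mm and 10.7 degrees, less where a joint would pass 70% of its speed; a pose out of reach is approached as far as the arm can. A call with a number of a shift or a turn outside -1 to 1 is refused whole. A call with a gripper value outside its range is refused whole. The fingers move at their own pace and stop on an object; the grip force is fixed at half the most. Time passes only in rows, so rows that do not move let the fingers close, or fill a call up. It gives the time, the measured TCP pose, the force, the opening and the grip force at its end, in the units of the state.
- readout.get_obs(): the state, without advancing time (a new reading comes with each control period).
- get_image(name): name is "side" or "top" or "wrist"; returns a dict with "pixels" (420x560x3 uint8, red, green, blue), "intrinsics" (3x3 intrinsics, pixels), "extrinsics" (4x4, takes a point from world to camera coordinates). Camera axes: x right, y down, z forward; pixel columns grow to the right and rows downward; lengths in mm; the calibration is good to about 2 mm. A picture is of the moment at which its call begins. There is no depth.
- ctrl.close_job(): hands the job in; it is judged then, once.
The state is a dict: "t": time; "qpos": joint angles; "qvel": joint speeds; "joint_torque": joint torques, N m; "ee_pos": TCP position; "orientation": TCP orientation; "ft_force": force on the tool from outside, world axes, zero at the start; "moment": the same for the moment, N m; "width": finger opening in mm; "grasp_force": force on a finger pad.
Only numpy, scipy, OpenCV 4.12 (cv2) and the standard library are available. Lean on these libraries where they do the work, as an engineer would, in place of code of your own. Each camera call takes 0.05 s, during which the arm holds its last target. There are 200 camera calls.

## Working session

There is one attempt and no reset: what is moved stays moved. The work goes in short steps, Python scripts to look and compute and a tool call to move; the robot and the scene stay as the last step left them, time stands still between calls to the robot, and variables do not carry over. Pictures are saved under pics/ and viewed, at most 10 in all, crops included, and the job is handed in when it is done.

Besides the shell and the picture viewer there is one more tool, called by a JSON object that holds its "name" and its "arguments". step_arm: Moves the arm, as the interface text tells. Shift numbers are shares of 0.05 m and turn numbers shares of 4 degrees, none past 1 either way. Its arguments: {"type":"object","properties":{"targets":{"type":"array"}},"required":["targets"]}

```bash
mkdir -p pics; cat > h.py <<'E'
import numpy as np, cv2
from workcell import readout, get_image, ctrl
def grab(n,save=None):
    d=get_image(n); im=cv2.cvtColor(np.asarray(d["pixels"]),cv2.COLOR_RGB2BGR)
    if save: cv2.imwrite(f"pics/{save}.png",im)
    return im,np.array(d["intrinsics"]),np.array(d["extrinsics"])
def ray(K,E,u,v):
    R,t=E[:3,:3],E[:3,3]; d=R.T@np.linalg.solve(K,[u,v,1.]); return -R.T@t,d/np.linalg.norm(d)
def plane(K,E,u,v,z):
    o,d=ray(K,E,u,v); return o+d*(z-o[2])/d[2]
def tri(*rs):
    A=sum(np.eye(3)-np.outer(d,d) for o,d in rs); b=sum((np.eye(3)-np.outer(d,d))@o for o,d in rs)
    p=np.linalg.solve(A,b); return p,[np.linalg.norm((np.eye(3)-np.outer(d,d))@(p-o)) for o,d in rs]
def proj(K,E,p):
    c=E[:3,:3]@np.array(p,float)+E[:3,3]; q=K@c; return q[:2]/q[2]
E
python3 - <<'E'
from h import *
np.set_printoptions(precision=3,suppress=True)
ims=[]
for n in ("side","top","wrist"):
    im,K,E=grab(n,n+"0"); np.savez(f"{n}0",im=im,K=K,E=E); print(n,K.tolist(),-E[:3,:3].T@E[:3,3],E[:3,:3].tolist())
print(readout.get_obs())
E
```

```text
side [[403.76999581320894, 0.0, 286.602468131882], [0.0, 403.76999581320894, 204.26869376993443], [0.0, 0.0, 1.0]] [313.732 634.102 786.471] [[-0.9182659513187111, -0.3953961501222192, 0.021202054553032496], [-0.27546672593248367, 0.5994441577970779, -0.75152164612005], [0.28443931787427024, -0.6959371998617974, -0.6593676427424539]]
top [[414.4653367763972, 0.0, 286.7894704415401], [0.0, 414.4653367763972, 209.56981780324654], [0.0, 0.0, 1.0]] [ 487.69    -2.942 1262.849] [[0.013973648159778826, -0.9996656801239029, -0.021754657881044134], [-0.9949640192042535, -0.011741686963939428, -0.09954262040030204], [0.09925390494093658, 0.02303607539611343, -0.9947954571590684]]
wrist [[326.819101296334, 0.0, 277.2562666496223], [0.0, 326.819101296334, 209.22727880601838], [0.0, 0.0, 1.0]] [ 291.54  -557.135  384.488] [[0.34935483495724867, -0.9369882811658319, -0.002039669065106178], [-0.8986703531232614, -0.3356826266858914, 0.28232741729873606], [-0.2652221629300758, -0.09679945815531259, -0.9593159381515202]]
{'t': 0.15, 'qpos': array([-1.233,  0.424,  1.63 , -0.   ,  1.089, -0.019]), 'qvel': array([ 0.001, -0.001, -0.003, -0.001,  0.   ,  0.002]), 'joint_torque': array([  0.001, -54.498, -27.392,   0.064,   0.02 ,  -0.   ]), 'ee_pos': array([ 218.244, -585.429,  404.074]), 'orientation': array([-3.091, -0.557,  0.   ]), 'ft_force': array([-0.027, -0.391,  0.05 ]), 'moment': array([0.023, 0.001, 0.01 ]), 'grasp_force': 0.0, 'width': 88.09538020834029}
```

View pics/side0.png

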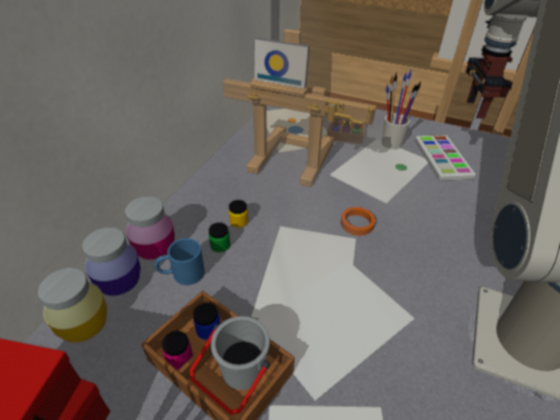

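View pics/top0.png

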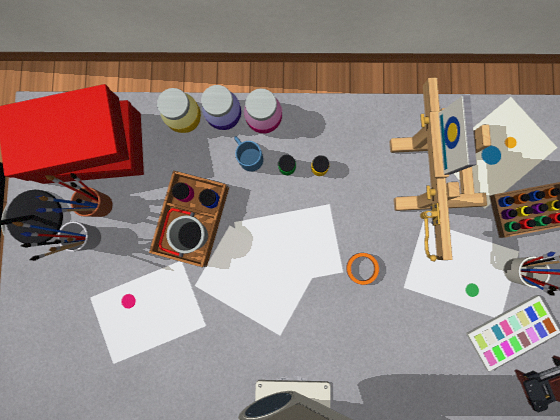

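The side view shows the caddy at about (220,360) with the pail at (240,350) and its red bail on the lower left, and the easel at (300,110). In the top view the crossbar runs from (432,80) to (447,258), with the folded brass hook at about (428,235). The pail is at (186,233), with the bail on its left. I'll enlarge these areas in one composite.

```bash
python3 - <<'E'
from h import *
t=cv2.imread("pics/top0.png"); s=cv2.imread("pics/side0.png")
def c(im,u,v,w=80,h=60): return cv2.resize(im[v:v+h,u:u+w],(400,300),interpolation=cv2.INTER_CUBIC)
a=np.hstack([c(t,390,203),c(s,310,85)]); b=np.hstack([c(t,145,205),cv2.resize(s[300:420,160:320],(400,300),interpolation=cv2.INTER_CUBIC)])
cv2.imwrite("pics/z1.png",np.vstack([a,b]))
E
```

```text
(no output)
```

View pics/z1.png

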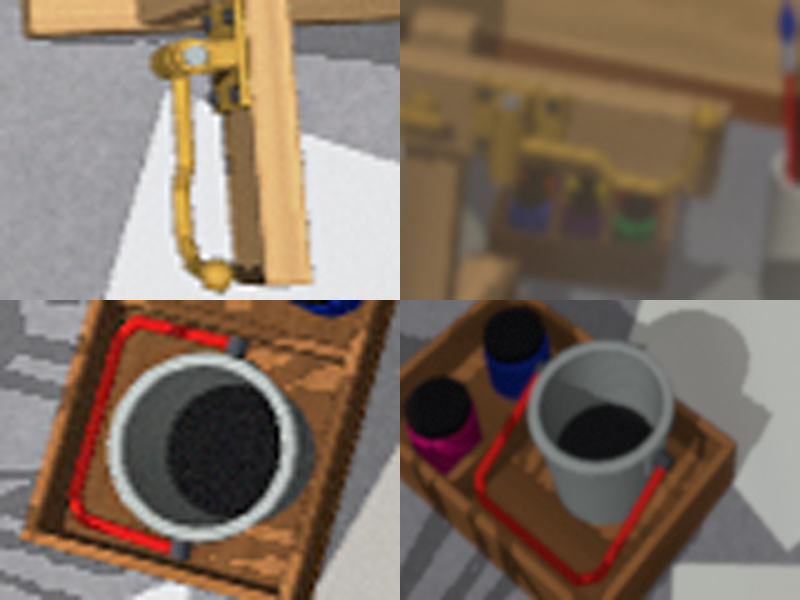

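Enlarged, the top view has the ball at about (433,258.4), the pin top at (429,214), the rim centre at (186,234.6) and the ears at (192.4,214.6) and (181,254.6). In the side view the ball is at about (371.4,108), the pin top at (332,105.4) and the rim centre at (240,347).

```bash
python3 - <<'E'
from h import *
np.set_printoptions(precision=1,suppress=True)
T=np.load("top0.npz");S=np.load("side0.npz")
def tr(a,b): return tri(ray(T['K'],T['E'],*a),ray(S['K'],S['E'],*b))
print("ball",tr((433,258.4),(371.4,108)))
print("pin",tr((429,214),(332,105.4)))
print("rim",tr((186,234.6),(240,347)))
P=lambda a,z:plane(T['K'],T['E'],*a,z)
print("ball z292",P((433,258.4),292),"pin 270",P((429,214),270))
print("rimc",P((186,234.6),115),"ears",P((192.4,214.6),98),P((181,254.6),98),"bail",P((171,210),42),P((161,246),42))
im=T['im'];hsv=cv2.cvtColor(im,cv2.COLOR_BGR2HSV)
# bar ends
print("bar end",P((451,259.5),280),P((441,259.5),280),"far",P((428,79),280),P((437,79),280))
for n,a,h in (("mug",(249,156),85),("green",(287,165),62),("yel",(320,165),62),("tape",(363,268),25),("cad",(177,171),62),("cad",(228,186),62),("cad",(206,267),62),("cad",(150,252),62),("mag",(183,192),72),("blue",(208,198),72)): print(n,P(a,h))
E
```

```text
ball (array([ 475.8, -318.7,  294.9]), [np.float64(0.5198398681850556), np.float64(0.5198398681851949)])
pin (array([ 579.7, -316.4,  279.8]), [np.float64(0.46139577352560307), np.float64(0.4613957735257504)])
rim (array([530.5, 308.1,  97.5]), [np.float64(0.9816852364443718), np.float64(0.9816852364443661)])
ball z292 [ 475.2 -319.8  292. ] pin 270 [ 580.1 -319.7  270. ]
rimc [528.9 303.1 115. ] ears [586.4 291.6  98. ] [473.2 319.6  98. ] bail [604.1 370.3  42. ] [496.9 395.5  42. ]
bar end [ 473.1 -365.4  280. ] [ 472.8 -342.2  280. ] far [ 910.3 -320.7  280. ] [ 910.4 -342.5  280. ]
mug [760.  136.1  85. ]
green [739.4  26.1  62. ]
yel [740.3 -70.9  62. ]
tape [ 440.7 -201.5   25. ]
cad [718.3 351.2  62. ]
cad [675.1 198.6  62. ]
cad [438.3 255.6  62. ]
cad [479.  420.4  62. ]
mag [654.4 328.1  72. ]
blue [637.6 254.3  72. ]
```

{"name": "step_arm", "arguments": {"targets": [[[0.5, 0.5, 0.3, 0, 0, 0, 1], [0.5, 0.5, 0.3, 0, 0, 0, 1], [0.5, 0.5, 0.3, 0, 0, 0, 1], [0.5, 0.5, 0.3, 0, 0, 0, 1], [0.5, 0.5, 0.3, 0, 0, 0, 1]]]}}

```text
t: 0.78
ee_pos: [344.0, -459.7, 479.9]
orientation: [-3.091, -0.557, 0.0]
ft_force: [1.1, -0.2, 0.4]
width: 88.0
grasp_force: 0.0
```

{"name": "step_arm", "arguments": {"targets": [[[0.5, 0.5, 0.3, 0, 0, 0, 0.5], [0.5, 0.5, 0.3, 0, 0, 0, 0.5], [0.55, 0.55, 0.2, 0, 0, 0, 0.5], [0.5, 0.6, 0.2, 0, 0, 0, 0.5], [0.1, 0.2, 0, 0, 0, 0, 0.5]]]}}

```text
t: 1.4
ee_pos: [451.9, -341.8, 530.2]
orientation: [3.09, 0.561, 0.001]
ft_force: [-0.9, -0.3, -1.0]
width: 45.0
grasp_force: 0.0
```

```bash
python3 - <<'E'
from h import *
np.set_printoptions(precision=1,suppress=True)
w,K,E=grab("wrist","w1"); np.savez("w1",im=w,K=K,E=E)
o=readout.get_obs(); print(o['t'],o['ee_pos'],o['orientation'],o['qpos'])
print(proj(K,E,(475.5,-319.5,293)), proj(K,E,(580,-317,266)))
E
```

```text
1.45 [ 451.6 -341.5  529.6] [-3.1 -0.6 -0. ] [-0.7  0.2  1.6  0.   1.3  0.5]
[260.  187.7] [310.8  36. ]
```

View pics/w1.png

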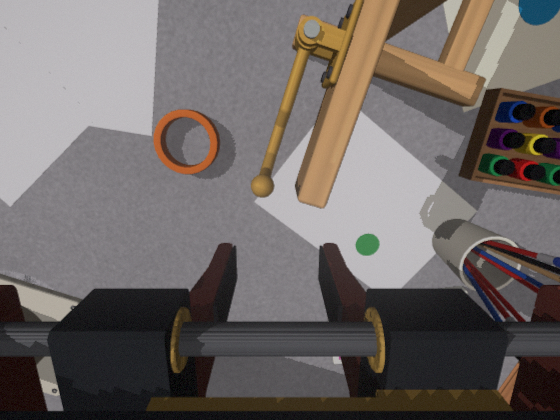

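The wrist view shows the ball at (262,185), within 3 px of the predicted position, and the pin at (311,29). Next I go over the ball, lower and grip it.

{"name": "step_arm", "arguments": {"targets": [[[0.26, 0.21, 0, 0, 0, 0, 0.5], [0.26, 0.21, -0.2, 0, 0, 0, 0.5], [0, 0, -0.4, 0, 0, 0, 0.5], [0, 0, -0.4, 0, 0, 0, 0.5], [0, 0, -0.24, 0, 0, 0, 0.5]]]}}

```text
t: 2.08
ee_pos: [476.8, -322.0, 465.7]
orientation: [-3.09, -0.557, 0.003]
ft_force: [0.1, -1.0, -0.1]
width: 44.0
grasp_force: 0.0
```

{"name": "step_arm", "arguments": {"targets": [[[0, 0, 0, 0, 0, 0, 0.5], [0, 0, 0, 0, 0, 0, 0], [0, 0, 0, 0, 0, 0, 0], [0, 0, 0, 0, 0, 0, 0], [0, 0, 0, 0, 0, 0, 0]]]}}

```text
t: 2.7
ee_pos: [476.8, -322.1, 468.2]
orientation: [3.091, 0.557, 0.001]
ft_force: [-0.7, 1.1, 1.6]
width: 14.2
grasp_force: 30.0
```

{"name": "step_arm", "arguments": {"targets": [[[0.01, 0.32, 0, 0, 0, 0, 0], [0.06, 0.32, 0, 0, 0, 0, 0], [0.11, 0.31, 0, 0, 0, 0, 0], [0.15, 0.28, 0, 0, 0, 0, 0], [0.2, 0.26, 0, 0, 0, 0, 0]]]}}

```text
t: 3.32
ee_pos: [504.0, -247.0, 468.1]
orientation: [3.09, 0.557, 0.002]
ft_force: [3.1, -8.1, -0.7]
width: 13.9
grasp_force: 30.0
```

{"name": "step_arm", "arguments": {"targets": [[[0.23, 0.22, 0, 0, 0, 0, 0], [0.27, 0.18, 0, 0, 0, 0, 0], [0.29, 0.14, 0, 0, 0, 0, 0], [0.31, 0.09, 0, 0, 0, 0, 0], [0.32, 0.04, 0, 0, 0, 0, 0]]]}}

```text
t: 3.95
ee_pos: [575.0, -213.1, 467.6]
orientation: [-3.09, -0.557, 0.002]
ft_force: [-4.6, -1.3, 4.4]
width: 14.0
grasp_force: 30.0
```

{"name": "step_arm", "arguments": {"targets": [[[0.06, 0, 0, 0, 0, 0, 0], [0.06, 0, 0, 0, 0, 0, 0], [0, 0, 0, 0, 0, 0, 0], [0, 0, 0, 0, 0, 0, 0], [0, 0, 0, 0, 0, 0, 0]]]}}

```text
t: 4.58
ee_pos: [579.3, -212.9, 467.4]
orientation: [-3.087, -0.558, 0.009]
ft_force: [-11.9, 2.8, 9.4]
width: 13.7
grasp_force: 30.0
```

{"name": "step_arm", "arguments": {"targets": [[[0, 0, 0, 0, 0, 0, 0.4], [0, 0, 0, 0, 0, 0, 0.4], [0, 0, 0.3, 0, 0, 0, 0.4], [0, 0, 0.5, 0, 0, 0, 0.4], [-0.1, 0.6, 0.2, 0, 0, 0, 0.4]]]}}

```text
t: 5.2
ee_pos: [576.0, -185.1, 520.1]
orientation: [3.091, 0.554, 0.005]
ft_force: [0.5, 0.6, -0.7]
width: 35.3
grasp_force: 0.0
```

{"name": "step_arm", "arguments": {"targets": [[[-0.1, 0.9, 0, 0, 0, -0.9, 0.6], [-0.1, 0.9, 0, 0, 0, -0.9, 0.6], [-0.1, 0.9, -0.2, 0, 0, -0.9, 0.6], [-0.1, 0.9, -0.2, 0, 0, -0.9, 0.6], [-0.1, 0.9, -0.2, 0, 0, -0.9, 0.6]]]}}

```text
t: 5.82
ee_pos: [550.4, 42.4, 488.6]
orientation: [-3.141, -0.063, -0.003]
ft_force: [-0.3, 0.1, -0.0]
width: 52.6
grasp_force: 0.0
```

{"name": "step_arm", "arguments": {"targets": [[[-0.1, 0.9, -0.3, 0, 0, -0.9, 0.6], [-0.1, 0.9, -0.3, 0, 0, -0.9, 0.6], [-0.1, 0.8, -0.3, 0, 0, -0.9, 0.6], [-0.1, 0.3, -0.2, 0, 0, -0.9, 0.6], [0, 0, 0, 0, 0, -0.4, 0.6]]]}}

```text
t: 6.45
ee_pos: [530.2, 186.9, 432.8]
orientation: [3.12, -0.369, -0.001]
ft_force: [0.1, -0.2, -0.8]
width: 52.7
grasp_force: 0.0
```

```bash
python3 - <<'E'
from h import *
np.set_printoptions(precision=2,suppress=True)
o=readout.get_obs(); print(o['t'],o['ee_pos'],o['orientation'],o['qpos'])
w,K,E=grab("wrist","w2"); np.savez("w2",im=w,K=K,E=E)
t,Kt,Et=grab("top"); np.savez("t2",im=t,K=Kt,E=Et)
c=cv2.resize(t[190:250,370:450],(320,240),interpolation=cv2.INTER_CUBIC)
out=np.zeros((420,560+240,3),np.uint8); out[:,:560]=w; out[:180,560:]=cv2.resize(c,(240,180)); 
cv2.imwrite("pics/w2t.png",out)
print(proj(K,E,(529,303.5,115)),proj(Kt,Et,(575,-213,292)))
E
```

```text
6.45 [530.21 186.94 432.78] [ 3.12 -0.37 -0.  ] [0.32 0.3  1.75 0.   1.1  2.12]
[161.83 227.24] [386.1 214.8]
```

View pics/w2t.png

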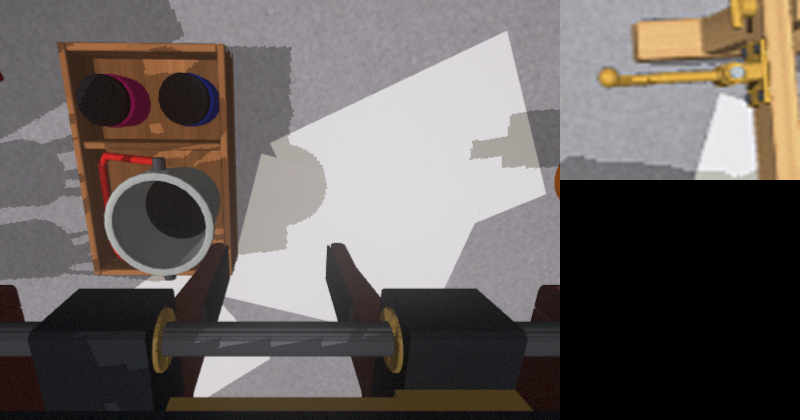

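The wrist view shows the rim centre at about (159.5,222.5), 4 px from the prediction. The inset shows the hook straight out, with its ball at top-view pixel (385.7,215.7), which matches the expected stop.

```bash
python3 - <<'E'
from h import *
np.set_printoptions(precision=1,suppress=True)
W=np.load("w2.npz");T=np.load("top0.npz");t=np.load("t2.npz")
K,E,im=W['K'],W['E'],W['im']
# outer rim: pixels brighter gray in ellipse ring
h=cv2.cvtColor(im,cv2.COLOR_BGR2HSV); m=((h[...,1]<45)&(h[...,2]>120)).astype(np.uint8)
m[:, :95]=0; m[:,222:]=0; m[:160]=0; m[282:]=0
cs,_=cv2.findContours(m,cv2.RETR_EXTERNAL,cv2.CHAIN_APPROX_NONE)
c=max(cs,key=cv2.contourArea); e=cv2.fitEllipse(cv2.convexHull(c)); print(e)
cc=[e[0],(159.5,222.5)]
for q in cc:
    print(plane(K,E,*q,111), tri(ray(K,E,*q),ray(T['K'],T['E'],186,234.6)))
print("ears",plane(K,E,158,163,98),plane(K,E,170,275,98))
print("ball",plane(t['K'],t['E'],385.7,215.7,292))
for z in (111,115):
  L=plane(K,E,104,223,z);R=plane(K,E,214,223,z);print(z,np.linalg.norm(R-L),(L+R)/2)
E
```

```text
((149.9170379638672, 237.8074951171875), (115.03865051269531, 136.16798400878906), 31.876195907592773)
[520.2 320.4 111. ] (array([529.9, 296.6, 151.8]), [np.float64(3.8912150142826607), np.float64(3.891215014282653)])
[533.2 305.9 111. ] (array([530.3, 307.9, 102.9]), [np.float64(1.7870289888539341), np.float64(1.7870289888539859)])
ears [587.9 293.   98. ] [471.2 320.5  98. ]
ball [ 572.9 -212.1  292. ]
111 107.43655925764567 [532.8 306.5 111. ]
115 106.0145654514541 [533.8 304.7 115. ]
```

{"name": "step_arm", "arguments": {"targets": [[[-0.1, 0.7, 0, 0, 0, 0, 0.45], [-0.11, 0.71, -0.3, 0, 0, 0, 0.45], [0, 0, -0.6, 0, 0, 0, 0.45], [0, 0, -0.6, 0, 0, 0, 0.45], [0, 0, -0.6, 0, 0, 0, 0.45]]]}}

```text
t: 7.18
ee_pos: [520.7, 255.6, 327.9]
orientation: [-3.119, 0.371, -0.003]
ft_force: [-1.2, -0.2, -0.9]
width: 39.4
grasp_force: 0.0
```

{"name": "step_arm", "arguments": {"targets": [[[0, 0, -0.6, 0, 0, 0, 0.45], [0, 0, -0.4, 0, 0, 0, 0.45], [0, 0, -0.22, 0, 0, 0, 0.45], [0, 0, 0, 0, 0, 0, 0.45], [0, 0, 0, 0, 0, 0, 0.45]]]}}

```text
t: 7.8
ee_pos: [520.4, 256.3, 267.7]
orientation: [-3.119, 0.371, -0.002]
ft_force: [0.6, 0.2, 0.7]
width: 39.5
grasp_force: 0.0
```

{"name": "step_arm", "arguments": {"targets": [[[0, 0, 0, 0, 0, 0, 0], [0, 0, 0, 0, 0, 0, 0], [0, 0, 0, 0, 0, 0, 0], [0, 0, 0, 0, 0, 0, 0], [0, 0, 0, 0, 0, 0, 0]]]}}

```text
t: 8.43
ee_pos: [520.1, 256.9, 267.0]
orientation: [-3.118, 0.371, -0.002]
ft_force: [-0.6, 3.9, 1.8]
width: 8.7
grasp_force: 29.7
```

{"name": "step_arm", "arguments": {"targets": [[[0, 0, 0.2, 0, 0, 0, 0], [0, 0, 0.4, 0, 0, 0, 0], [0, 0, 0.4, 0, 0, 0, 0], [0, 0, 0.4, 0, 0, 0, 0], [0, 0, 0.4, 0, 0, 0, 0]]]}}

```text
t: 9.05
ee_pos: [519.2, 255.9, 356.4]
orientation: [3.117, -0.37, -0.003]
ft_force: [-0.6, 0.6, -2.7]
width: 8.7
grasp_force: 30.2
```

{"name": "step_arm", "arguments": {"targets": [[[0.05, -0.3, 0, 0, 0, 0.4, 0], [0.05, -0.5, 0, 0, 0, 0.4, 0], [0.05, -0.6, 0, 0, 0, 0.4, 0], [0.05, -0.6, 0, 0, 0, 0.4, 0], [0.05, -0.6, 0, 0, 0, 0.4, 0]]]}}

```text
t: 9.68
ee_pos: [531.7, 125.1, 355.9]
orientation: [3.136, -0.15, -0.004]
ft_force: [0.1, -0.3, -3.4]
width: 8.2
grasp_force: 30.2
```

{"name": "step_arm", "arguments": {"targets": [[[0.05, -0.6, 0, 0, 0, 0.4, 0], [0.05, -0.6, 0, 0, 0, 0.4, 0], [0.05, -0.6, 0, 0, 0, 0.4, 0], [0.05, -0.6, 0, 0, 0, 0.4, 0], [0.05, -0.6, 0, 0, 0, 0.4, 0]]]}}

```text
t: 10.3
ee_pos: [544.1, -24.8, 356.0]
orientation: [3.14, 0.069, -0.004]
ft_force: [-0.2, -0.1, -4.0]
width: 8.6
grasp_force: 30.2
```

{"name": "step_arm", "arguments": {"targets": [[[0.05, -0.5, 0, 0, 0, 0.1, 0], [0, 0, -0.3, 0, 0, 0, 0], [0, 0, -0.4, 0, 0, 0, 0], [0, 0, -0.4, 0, 0, 0, 0], [0, 0, -0.4, 0, 0, 0, 0]]]}}

```text
t: 10.92
ee_pos: [546.4, -47.9, 279.8]
orientation: [-3.14, -0.079, 0.004]
ft_force: [0.1, -0.2, -2.9]
width: 8.9
grasp_force: 30.2
```

```bash
python3 - <<'E'
from h import *
np.set_printoptions(precision=2,suppress=True)
o=readout.get_obs(); print(o['t'],o['ee_pos'],o['orientation'],o['width'])
s,K,E=grab("side","s3"); np.savez("s3",im=s,K=K,E=E)
p=proj(K,E,(545,0,80)).astype(int); print(p)
x,y=max(p[0]-80,0),max(p[1]-60,0)
cv2.imwrite("pics/s3c.png",cv2.resize(s[y:y+120,x:x+160],(640,480),interpolation=cv2.INTER_CUBIC)); print(x,y)
E
```

```text
10.925 [546.45 -47.86 279.83] [-3.14 -0.08  0.  ] 8.864121016215693
[296 240]
216 180
```

View pics/s3c.png

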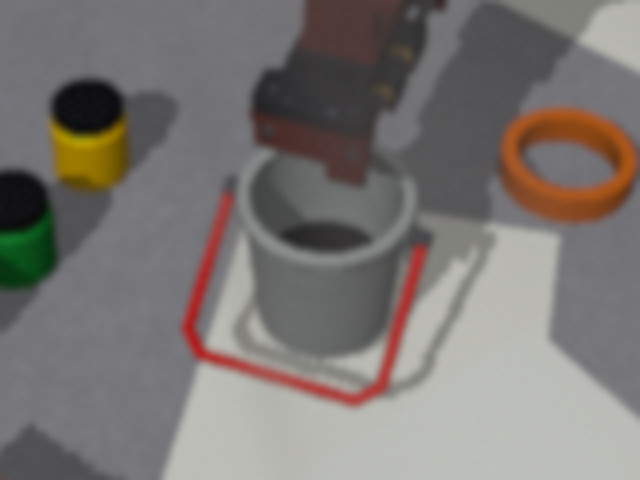

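The side crop shows the pail upright in the grip, just above the desk, with the red bail hanging on the near side. Crop pixel (270,375) is mid-rod.

{"name": "step_arm", "arguments": {"targets": [[[0, 0, -0.2, 0, 0, 0, 0], [0, 0, -0.14, 0, 0, 0, 0], [0, 0, -0.06, 0, 0, 0, 0], [0, 0, -0.04, 0, 0, 0, 0], [0, 0, 0, 0, 0, 0, 0]]]}}

```text
t: 11.6
ee_pos: [547.6, -48.9, 260.3]
orientation: [3.14, 0.078, 0.002]
ft_force: [-0.2, -2.3, 2.4]
width: 9.0
grasp_force: 30.1
```

{"name": "step_arm", "arguments": {"targets": [[[0, 0, 0, 0, 0, 0, 0.35], [0, 0, 0, 0, 0, 0, 0.35], [0, 0, 0, 0, 0, 0, 0.35], [0, 0, 0.4, 0, 0, 0, 0.35], [0, 0, 0.8, 0, 0, 0, 0.35]]]}}

```text
t: 12.22
ee_pos: [546.7, -48.4, 318.9]
orientation: [-3.14, -0.078, 0.006]
ft_force: [1.1, -0.6, -0.0]
width: 30.7
grasp_force: 0.0
```

{"name": "step_arm", "arguments": {"targets": [[[-0.2, 0.4, 0.8, 0, 0, 0, 0.35], [-0.6, 0.7, 0.4, 0, 0, 0, 0.35], [-0.6, 0.7, 0, 0, 0, 0, 0.35], [-0.4, 0.3, 0, 0, 0, 0, 0.35], [0, 0, 0, 0, 0, 0, 0.35]]]}}

```text
t: 12.85
ee_pos: [456.3, 57.0, 379.6]
orientation: [3.14, 0.081, -0.001]
ft_force: [1.3, -0.1, -0.2]
width: 31.2
grasp_force: 0.0
```

```bash
python3 - <<'E'
from h import *
np.set_printoptions(precision=2,suppress=True)
o=readout.get_obs(); print(o['t'],o['ee_pos'],o['orientation'],o['width'])
w,K,E=grab("wrist","w4"); np.savez("w4",im=w,K=K,E=E)
t,Kt,Et=grab("top"); np.savez("t4",im=t,K=Kt,E=Et)
s,Ks,Es=grab("side"); np.savez("s4",im=s,K=Ks,E=Es)
for im,k,e in((w,K,E),(t,Kt,Et),(s,Ks,Es)):
    h=cv2.cvtColor(im,cv2.COLOR_BGR2HSV); m=(((h[...,0]<5)|(h[...,0]>175))&(h[...,1]>170)&(h[...,2]>90)).astype(np.uint8)
    print(proj(k,e,(541,82,32)))
    n,l,st,c=cv2.connectedComponentsWithStats(m)
    for i in range(1,n):
        if st[i,4]>25: print(st[i],c[i])
E
```

```text
12.85 [456.28  56.99 379.55] [ 3.14  0.08 -0.  ] 31.167586647230497
[257.05 104.35]
[ 255   15  103  140 1531] [290.2   50.26]
[273 168  76  14 369] [317.36 174.57]
[267.48 232.61]
[   0   84  118   93 8005] [ 56.15 130.3 ]
[ 55 100  77  77 785] [113.19 148.47]
[ 74 189  24  13  37] [ 85.05 194.92]
[267 210  26  34 100] [274.46 219.56]
[549 213  11  10  61] [554.51 216.93]
[519 219  14  10  59] [525.2  223.29]
[ 38 234  20   3  26] [ 48.23 235.08]
[ 59 236  26   2  28] [ 71.75 236.39]
[526 257  17   7  30] [533.53 259.57]
[530 271  30   4  53] [544.98 272.38]
[525 277  20   9  43] [535.3  281.14]
[283.88 278.27]
[262 244  13  31  51] [265.86 261.16]
[   0  339   65   81 3415] [ 23.05 375.77]
[ 59 380  36  40 581] [ 76.74 399.7 ]
```

View pics/w4.png

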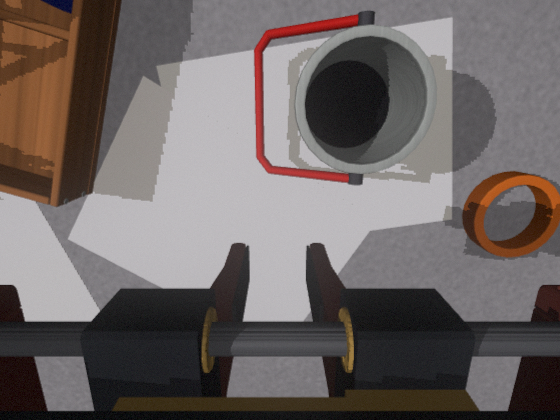

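The pail stands free on the desk. In the wrist view the rod runs from about (258,46) to (258,156), with ears at (367,18) and (356,178) and the rim centre at about (366,99).

```bash
python3 - <<'E'
from h import *
np.set_printoptions(precision=1,suppress=True)
W=np.load("w4.npz");T=np.load("t4.npz");K,E=W['K'],W['E']
P=lambda u,v,z:plane(K,E,u,v,z)
print("rod ends",P(258,50,32),P(259,152,32),"mid",P(258.5,101,32))
a,b=P(367,18,88),P(356,178,88);print("ears",a,b,(a+b)/2,np.degrees(np.arctan2(*(a-b)[1::-1])))
print("rim",P(366,99,105))
im=T['im'];h=cv2.cvtColor(im,cv2.COLOR_BGR2HSV);m=((h[...,0]<5)|(h[...,0]>175))&(h[...,1]>120)&(h[...,2]>80)
for v in (216,222,228,234,240): 
    u=np.nonzero(m[v,255:300])[0]+255; print(v,u)
v=228;u=np.nonzero(m[v,255:285])[0]+255
if len(u): print(tri(ray(T['K'],T['E'],u.mean(),v),ray(K,E,258.5,101)), plane(T['K'],T['E'],u.mean(),v,32))
E
```

```text
rod ends [588.4  82.8  32. ] [496.   78.5  32. ] mid [544.1  80.7  32. ]
ears [604.9  -0.5  88. ] [485.   -6.8  88. ] [544.9  -3.7  88. ] 2.9871260078172037
rim [547.4  -2.8 105. ]
216 [267 268 269]
222 [267 268]
228 [267 268]
234 [267 268]
240 [268 269]
(array([534. ,  58.4, 398.3]), [np.float64(1.7404692310237038), np.float64(1.7404692310238365)]) [554.7  82.2  32. ]
```

{"name": "step_arm", "arguments": {"targets": [[[0.16, 0.39, -0.3, -0.94, 0, 0, 0.27], [0.16, 0.39, -0.3, -0.94, 0, 0, 0.27], [0.16, 0.39, -0.3, -0.94, 0, 0, 0.27], [0.16, 0.39, -0.3, -0.94, 0, 0, 0.27], [0.16, 0.39, -0.3, -0.94, 0, 0, 0.27]]]}}

```text
t: 13.62
ee_pos: [498.7, 153.9, 303.7]
orientation: [2.811, 0.068, -0.012]
ft_force: [0.9, 0.1, 0.6]
width: 23.7
grasp_force: 0.0
```

{"name": "step_arm", "arguments": {"targets": [[[0.16, 0.39, -0.3, -0.94, 0, 0, 0.27], [0.16, 0.39, -0.3, -0.94, 0, 0, 0.27], [0.16, 0.39, -0.3, -0.92, 0, 0, 0.27], [0, 0, 0, 0, 0, 0, 0.27], [0, 0, 0, 0, 0, 0, 0.27]]]}}

```text
t: 14.25
ee_pos: [521.6, 211.6, 259.5]
orientation: [2.618, 0.064, -0.019]
ft_force: [0.4, 0.1, -0.3]
width: 23.4
grasp_force: 0.0
```

```bash
python3 - <<'E'
from h import *
from scipy.spatial.transform import Rotation as R
np.set_printoptions(precision=2,suppress=True)
o=readout.get_obs(); print(o['t'],o['ee_pos'],o['qpos'],o['width']); M=R.from_rotvec(o['orientation']).as_matrix(); print(M)
rod=np.array([521,80.5,32]); print("tool frame rod",M.T@(rod-o['ee_pos']))
E
```

```text
14.25 [521.55 211.56 259.54] [ 0.47  0.6   1.8  -0.53  1.07  2.32] 23.426373411020617
[[ 1.    0.05 -0.  ]
 [ 0.04 -0.87 -0.5 ]
 [-0.03  0.5  -0.87]]
tool frame rod [ -0.28  -0.09 262.59]
```

{"name": "step_arm", "arguments": {"targets": [[[0, -0.22, -0.39, 0, 0, 0, 0.27], [0, -0.23, -0.39, 0, 0, 0, 0.27], [0, -0.23, -0.39, 0, 0, 0, 0.27], [0, -0.22, -0.39, 0, 0, 0, 0.27], [0, 0, 0, 0, 0, 0, 0.27]]]}}

```text
t: 14.88
ee_pos: [520.9, 165.7, 181.4]
orientation: [2.617, 0.063, -0.021]
ft_force: [-0.6, 0.1, 0.1]
width: 23.6
grasp_force: 0.0
```

{"name": "step_arm", "arguments": {"targets": [[[0, 0, 0, 0, 0, 0, 0], [0, 0, 0, 0, 0, 0, 0], [0, 0, 0, 0, 0, 0, 0], [0, 0, 0, 0, 0, 0, 0], [0, 0, 0, 0, 0, 0, 0]]]}}

```text
t: 15.5
ee_pos: [521.5, 167.4, 182.0]
orientation: [2.617, 0.065, -0.017]
ft_force: [1.3, -2.8, 3.2]
width: 7.2
grasp_force: 30.0
```

```bash
python3 - <<'E'
from h import *
np.set_printoptions(precision=2,suppress=True)
o=readout.get_obs(); print(o['t'],o['ee_pos'],o['orientation'],o['width'],o['ft_force'])
s,K,E=grab("side"); np.savez("s5",im=s,K=K,E=E)
w,K,E=grab("wrist"); np.savez("w5",im=w,K=K,E=E)
out=np.hstack([cv2.resize(s[180:300,206:366],(400,300),interpolation=cv2.INTER_CUBIC),cv2.resize(w,(400,300))])
cv2.imwrite("pics/s5.png",out)
E
```

```text
15.5 [521.5  167.44 181.96] [ 2.62  0.07 -0.02] 7.2072223009606375 [ 1.34 -2.76  3.17]
```

View pics/s5.png

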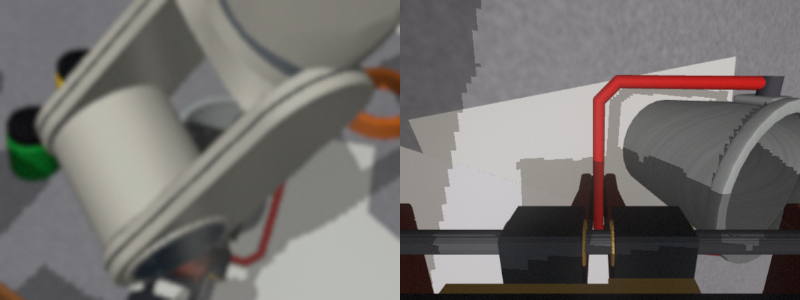

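The wrist half shows the red rod held between the pads, with the pail standing at the right. Now I work out the arc of the rod about the bail hinge.

```bash
python3 - <<'E'
import numpy as np
N=20;th=np.radians(np.linspace(-34,90,N+1));ti=np.radians(np.linspace(30,0,N+1));L=173
y=100*np.cos(th);P=np.c_[-.05*y, y*.9987+L*np.sin(ti), 88+100*np.sin(th)+L*np.cos(ti)]
print(np.round(np.diff(P,axis=0)/50,2).tolist())
print(P[0],P[-1])
E
```

```text
[[-0.01, 0.03, 0.23], [-0.0, 0.01, 0.24], [-0.0, -0.01, 0.25], [-0.0, -0.04, 0.25], [-0.0, -0.06, 0.25], [0.0, -0.08, 0.25], [0.0, -0.11, 0.25], [0.0, -0.13, 0.24], [0.0, -0.16, 0.23], [0.0, -0.18, 0.22], [0.01, -0.2, 0.21], [0.01, -0.22, 0.19], [0.01, -0.24, 0.17], [0.01, -0.25, 0.16], [0.01, -0.27, 0.13], [0.01, -0.28, 0.11], [0.01, -0.29, 0.09], [0.01, -0.3, 0.06], [0.01, -0.3, 0.04], [0.01, -0.31, 0.01]]
[ -4.14518786 169.29598237 181.90310451] [-3.06161700e-16  6.11527379e-15  3.61000000e+02]
```

{"name": "step_arm", "arguments": {"targets": [[[-0.01, 0.03, 0.23, 0.37, 0, 0, 0], [0, 0.01, 0.24, 0.37, 0, 0, 0], [0, -0.01, 0.25, 0.38, 0, 0, 0], [0, -0.04, 0.25, 0.38, 0, 0, 0], [0, -0.06, 0.25, 0.37, 0, 0, 0]]]}}

```text
t: 16.23
ee_pos: [520.8, 163.7, 243.7]
orientation: [2.75, 0.068, -0.013]
ft_force: [-0.9, 0.7, -1.8]
width: 7.1
grasp_force: 30.0
```

{"name": "step_arm", "arguments": {"targets": [[[0, -0.08, 0.25, 0.37, 0, 0, 0], [0, -0.11, 0.25, 0.38, 0, 0, 0], [0, -0.13, 0.24, 0.38, 0, 0, 0], [0, -0.16, 0.23, 0.37, 0, 0, 0], [0, -0.18, 0.22, 0.37, 0, 0, 0]]]}}

```text
t: 16.85
ee_pos: [520.7, 130.4, 303.1]
orientation: [2.88, 0.072, -0.009]
ft_force: [-0.9, -0.0, -1.4]
width: 7.1
grasp_force: 30.0
```

```bash
python3 - <<'E'
from h import *
np.set_printoptions(precision=2,suppress=True)
o=readout.get_obs(); print(o['t'],o['ee_pos'],o['orientation'],o['width'],o['ft_force'])
s,K,E=grab("side"); np.savez("s6",im=s,K=K,E=E)
w,K,E=grab("wrist"); np.savez("w6",im=w,K=K,E=E)
out=np.hstack([cv2.resize(s[180:300,206:366],(400,300),interpolation=cv2.INTER_CUBIC),cv2.resize(w,(400,300))])
cv2.imwrite("pics/s6.png",out)
E
```

```text
16.85 [520.7  130.36 303.07] [ 2.88  0.07 -0.01] 7.08111869666149 [-0.89 -0.   -1.42]
```

View pics/s6.png

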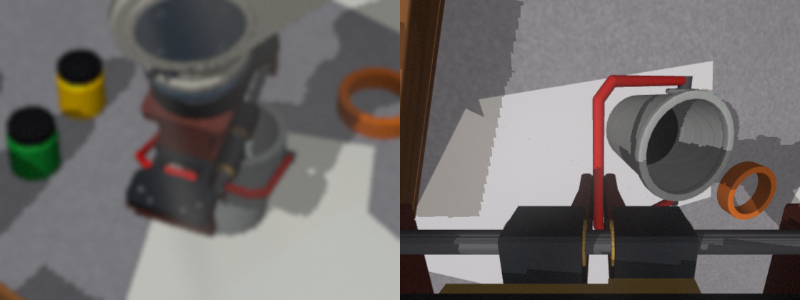

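The bail is rising at about 28° with the pail still standing, and the force is only about 1.5 N. Continuing the arc.

{"name": "step_arm", "arguments": {"targets": [[[0.01, -0.2, 0.21, 0.37, 0, 0, 0], [0.01, -0.22, 0.19, 0.37, 0, 0, 0], [0.01, -0.24, 0.17, 0.38, 0, 0, 0], [0.01, -0.25, 0.16, 0.38, 0, 0, 0], [0.01, -0.27, 0.13, 0.37, 0, 0, 0]]]}}

```text
t: 17.58
ee_pos: [523.1, 71.7, 345.2]
orientation: [3.009, 0.075, -0.006]
ft_force: [-0.5, 1.1, -3.0]
width: 7.1
grasp_force: 30.0
```

{"name": "step_arm", "arguments": {"targets": [[[0.01, -0.28, 0.11, 0.37, 0, 0, 0], [0.01, -0.29, 0.09, 0.38, 0, 0, 0], [0.01, -0.3, 0.06, 0.38, 0, 0, 0], [0.01, -0.3, 0.04, 0.37, 0, 0, 0], [0.01, -0.31, 0, 0.37, 0, 0, 0]]]}}

```text
t: 18.2
ee_pos: [525.7, -2.4, 360.3]
orientation: [3.14, 0.078, -0.001]
ft_force: [-0.4, 0.7, -0.2]
width: 7.4
grasp_force: 30.0
```

{"name": "step_arm", "arguments": {"targets": [[[0, 0, 0, 0, 0, 0, 0], [0, 0, 0, 0, 0, 0, 0], [0, 0, 0, 0, 0, 0, 0], [0, 0, 0, 0, 0, 0, 0], [0, 0, 0, 0, 0, 0, 0]]]}}

```text
t: 18.82
ee_pos: [525.8, -1.8, 360.1]
orientation: [3.139, 0.079, -0.0]
ft_force: [0.1, -0.2, -1.6]
width: 7.0
grasp_force: 30.0
```

```bash
python3 - <<'E'
from h import *
np.set_printoptions(precision=2,suppress=True)
o=readout.get_obs(); print(o['t'],o['ee_pos'],o['orientation'],o['width'],o['ft_force'],o['qpos'])
s,K,E=grab("side"); np.savez("s7",im=s,K=K,E=E)
w,K,E=grab("wrist"); np.savez("w7",im=w,K=K,E=E)
out=np.hstack([cv2.resize(s[180:300,206:366],(400,300),interpolation=cv2.INTER_CUBIC),cv2.resize(w,(400,300))])
cv2.imwrite("pics/s7.png",out)
E
```

```text
18.825 [525.78  -1.81 360.12] [ 3.14  0.08 -0.  ] 6.9720990702965295 [ 0.11 -0.19 -1.61] [-0.03  0.34  1.88 -0.    0.92  1.5 ]
```

View pics/s7.png

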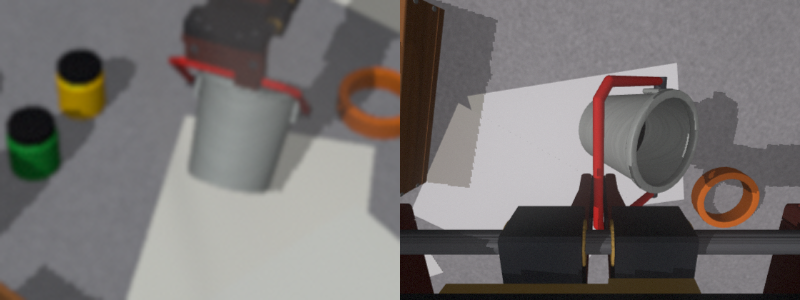

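The wrist half has the rod at column 600 and the upper ear at about (662,82), to the right of it. So the pail seems shifted or leaning towards -y. I have viewed all 10 pictures, so from here I check by numbers only.

```bash
python3 - <<'E'
from h import *
np.set_printoptions(precision=1,suppress=True)
W=np.load("w7.npz");K,E,im=W['K'],W['E'],W['im']
S=np.load("s7.npz")
def onx(K,E,u,v,x):
    o,d=ray(K,E,u,v); return o+d*(x-o[0])/d[0]
print("ear on x=606",onx(K,E,(662-400)*1.4,82*1.4,606))
print("corner on x=600", onx(K,E,(605-400)*1.4,82*1.4,600))
print("rod near pads",onx(K,E,200*1.4,200*1.4,550))
# side ears: crop scale 2.5 offset 206,180 ; right ear (308,108) is -x ear (x~485), left (175,62) corner
print("side -x ear on x=486",onx(S['K'],S['E'],206+307/2.5,180+108/2.5,486))
for q in ((190,180),(240,190),(283,170)): print("foot",plane(S['K'],S['E'],206+q[0]/2.5,180+q[1]/2.5,0))
cam=-E[:3,:3].T@E[:3,3];print(cam,proj(K,E,(545,-3,105)),proj(K,E,(545,-3,0)),proj(K,E,(605,-3,88)))
print("side proj hinge if upright",proj(S['K'],S['E'],(485,-6,88)), proj(S['K'],S['E'],(545,-3,0)))
E
```

```text
ear on x=606 [606.  -68.6  68.8]
corner on x=600 [ 600.   -26.1 -646.3]
rod near pads [550.   -0.6 241.8]
side -x ear on x=486 [486.  -61.8 107.1]
foot [589.4 -18.    0. ]
foot [536.8 -26.7   0. ]
foot [505.8 -71.4   0. ]
[603.9   3.1 340.6] [281.3 195.9] [280.  171.5] [285.3 111.7]
side proj hinge if upright [320.9 244. ] [295.6 261.4]
```

By numbers, the ears are near y ≈ -60. The pail was dragged and leans a little, because the tight grip resists the rod turning. I'll lower gently, let go and push the bail loosely instead.

{"name": "step_arm", "arguments": {"targets": [[[0, 0, -0.06, 0, 0, 0, 0], [0, 0, -0.06, 0, 0, 0, 0], [0, 0, -0.06, 0, 0, 0, 0], [0, 0, 0, 0, 0, 0, 0], [0, 0, 0, 0, 0, 0, 0]]]}}

```text
t: 19.55
ee_pos: [525.8, -2.2, 351.1]
orientation: [3.139, 0.078, -0.0]
ft_force: [0.4, 0.1, 0.1]
width: 7.7
grasp_force: 30.0
```

```bash
cat > m.py <<'E'
from h import *
np.set_printoptions(precision=1,suppress=True)
o=readout.get_obs(); print(o['t'],o['ee_pos'],o['width'],o['ft_force'],o['grasp_force'])
w,K,E=grab("wrist"); s,Ks,Es=grab("side"); cv2.imwrite("pics/lastw.png",w); cv2.imwrite("pics/lasts.png",s)
np.savez("last",w=w,K=K,E=E,s=s,Ks=Ks,Es=Es)
def redmask(im):
    h=cv2.cvtColor(im,cv2.COLOR_BGR2HSV); return ((h[...,0]<4)|(h[...,0]>174))&(h[...,1]>150)&(h[...,2]>60)
m=redmask(w); v,u=np.nonzero(m)
for vv in sorted(set(v)):
    if vv%12==0:
        uu=u[v==vv]; print("w",vv,uu.min(),uu.max(),len(uu))
m=redmask(s); m[:180]=0;m[300:]=0;m[:,:206]=0;m[:,366:]=0; v,u=np.nonzero(m)
for a in range(206,366,5):
    vv=v[u==a]
    if len(vv): print("s",a,vv.min(),vv.max(),len(vv),end=";")
E
python3 m.py
```

```text
19.55 [525.8  -2.2 351.1] 7.681112681904002 [0.4 0.1 0.1] 29.994801878929138
w 108 290 379 90
w 120 282 327 42
w 132 274 291 18
w 144 271 285 15
w 156 271 284 14
w 168 271 284 14
w 180 271 283 13
w 192 271 283 13
w 204 271 284 14
w 216 271 283 13
w 228 271 283 13
w 240 271 283 13
w 252 272 283 12
w 264 272 283 12
w 276 272 366 23
w 288 271 352 17
w 300 270 283 14
w 312 271 284 14
s 276 206 207 2;s 281 206 209 4;s 286 208 209 2;s 291 210 210 1;s 316 216 217 2;
```

```bash
python3 - <<'E'
from h import *
np.set_printoptions(precision=1,suppress=True)
W=np.load("w7.npz");S=np.load("s7.npz");L=np.load("last.npz")
print(tri(ray(W['K'],W['E'],357,273),ray(S['K'],S['E'],329,223)))
def ony(K,E,u,v,y):
    o,d=ray(K,E,u,v); return o+d*(y-o[1])/d[1]
for q in ((276,206.5),(281,207.5),(286,208.5),(291,210),(316,216.5)): print(ony(L['Ks'],L['Es'],*q,-2))
# rim: bright ring + dark interior, foot in the wrist view via edges of grey pail vs white paper along row
for nm,im in (("w",L['w']),("s",L['s'])):
    h=cv2.cvtColor(im,cv2.COLOR_BGR2HSV)
    rows=(130,160,190,210,230) if nm=="w" else (212,225,240,250,255,260,265)
    c=slice(250,430,6) if nm=="w" else slice(270,345,3)
    for r in rows: print(nm,r,h[r,c,2].tolist())
E
```

```text
(array([485.7, -65.8, 105.2]), [np.float64(1.0969517010824896), np.float64(1.0969517010824523)])
[600.   -2.  167.3]
[587.4  -2.  168.9]
[574.9  -2.  170.5]
[562.5  -2.  170.5]
[502.1  -2.  173.8]
w 130 [196, 194, 195, 191, 175, 163, 146, 104, 193, 192, 192, 195, 193, 193, 194, 193, 194, 195, 115, 119, 116, 74, 94, 95, 100, 96, 95, 91, 132, 128]
w 160 [195, 197, 137, 132, 188, 161, 111, 135, 128, 131, 125, 130, 128, 126, 125, 121, 121, 76, 130, 125, 97, 78, 77, 76, 74, 75, 74, 73, 74, 106]
w 190 [195, 144, 141, 146, 184, 158, 117, 146, 144, 137, 137, 142, 138, 144, 136, 80, 147, 143, 92, 87, 86, 84, 87, 83, 87, 86, 83, 85, 76, 140]
w 210 [194, 194, 125, 129, 187, 160, 117, 139, 140, 141, 137, 137, 145, 137, 82, 86, 110, 98, 84, 84, 82, 84, 83, 84, 81, 82, 87, 74, 91, 91]
w 230 [194, 193, 192, 194, 182, 157, 170, 110, 117, 123, 123, 126, 129, 77, 97, 80, 94, 96, 76, 79, 78, 74, 79, 75, 78, 79, 73, 82, 92, 95]
s 212 [118, 119, 122, 121, 103, 111, 102, 122, 138, 144, 90, 86, 82, 84, 89, 99, 99, 106, 113, 120, 115, 90, 88, 87, 98]
s 225 [121, 122, 121, 124, 130, 108, 121, 136, 143, 150, 155, 154, 146, 136, 130, 123, 112, 97, 127, 84, 82, 89, 90, 87, 82]
s 240 [124, 125, 167, 180, 146, 121, 137, 148, 157, 161, 156, 147, 138, 129, 118, 103, 102, 130, 130, 136, 180, 183, 183, 183, 183]
s 250 [126, 171, 177, 178, 181, 182, 175, 165, 161, 154, 146, 138, 129, 116, 98, 112, 130, 145, 185, 185, 184, 185, 185, 184, 184]
s 255 [142, 181, 178, 179, 181, 183, 184, 184, 184, 183, 183, 178, 175, 162, 161, 184, 182, 185, 185, 185, 186, 186, 186, 185, 185]
s 260 [180, 183, 179, 178, 180, 182, 184, 184, 184, 184, 184, 184, 184, 185, 185, 185, 185, 186, 187, 186, 186, 186, 186, 185, 186]
s 265 [187, 184, 181, 179, 180, 182, 184, 184, 185, 185, 184, 184, 185, 185, 186, 185, 186, 186, 186, 186, 186, 186, 186, 186, 186]
```

Triangulation puts the ear at about (486,-66,105), residual 1 mm. The pail leans with its rim towards -y, by perhaps 30°. I draw the rod back +y to let it settle flat before letting go.

{"name": "step_arm", "arguments": {"targets": [[[0, 0.15, 0, 0, 0, 0, 0], [0, 0.2, 0, 0, 0, 0, 0], [0, 0.2, 0, 0, 0, 0, 0], [0, 0.2, 0, 0, 0, 0, 0], [0, 0, 0, 0, 0, 0, 0]]]}}

```text
t: 20.27
ee_pos: [525.8, 36.5, 351.2]
orientation: [3.14, 0.08, -0.0]
ft_force: [-0.6, 1.4, 2.5]
width: 6.9
grasp_force: 30.0
```

```bash
cat > p.py <<'E'
# pail pose check: +x arm end (ear) and -x arm end of red bail in wrist, rays to given heights; silhouette left edge of foot
from h import *
np.set_printoptions(precision=1,suppress=True)
o=readout.get_obs(); print(o['t'],o['ee_pos'],o['width'],o['ft_force'])
w,K,E=grab("wrist"); s,Ks,Es=grab("side"); np.savez("last",w=w,K=K,E=E,s=s,Ks=Ks,Es=Es)
def red(im):
    h=cv2.cvtColor(im,cv2.COLOR_BGR2HSV); return ((h[...,0]<4)|(h[...,0]>174))&(h[...,1]>130)&(h[...,2]>50)
m=red(w); m[:, :290]=0; m[:60]=0
n,l,st,c=cv2.connectedComponentsWithStats(m.astype(np.uint8))
for i in range(1,n):
    if st[i,4]>15: print("w",st[i])
h=cv2.cvtColor(s,cv2.COLOR_BGR2HSV)
m=red(s); m[:180]=0;m[300:]=0;m[:,:206]=0;m[:,366:]=0; n,l,st,c=cv2.connectedComponentsWithStats(m.astype(np.uint8))
for i in range(1,n):
    if st[i,4]>3: print("s",st[i])
for r in (170,190): print("w row",r,cv2.cvtColor(w,cv2.COLOR_BGR2GRAY)[r,200:420:6].tolist())
for r in (232,240,248,252,256,260,264,268): print("s row",r,cv2.cvtColor(s,cv2.COLOR_BGR2GRAY)[r,255:345:4].tolist())
E
python3 p.py
```

```text
20.275 [525.8  36.5 351.2] 6.888108265534128 [-0.6  1.4  2.5]
w [ 290  106   93   29 1286]
w [337 275  31  14 225]
w [538 288  22  23 115]
s [304 225  17   7  43]
w row 170 [202, 203, 206, 205, 203, 202, 204, 201, 202, 202, 203, 202, 94, 94, 69, 123, 121, 122, 118, 118, 119, 126, 153, 131, 33, 35, 29, 26, 31, 43, 66, 68, 66, 65, 83, 68, 118]
w row 190 [203, 204, 204, 205, 204, 205, 204, 205, 204, 202, 203, 202, 98, 93, 68, 122, 122, 118, 120, 115, 136, 140, 57, 28, 32, 32, 31, 27, 31, 45, 72, 68, 68, 66, 122, 68, 127]
s row 232 [121, 121, 119, 118, 115, 118, 169, 108, 121, 124, 126, 127, 119, 120, 108, 89, 86, 57, 82, 87, 86, 88, 92]
s row 240 [119, 120, 119, 117, 120, 145, 166, 112, 124, 126, 128, 127, 123, 117, 108, 88, 128, 129, 130, 174, 183, 182, 183]
s row 248 [119, 117, 117, 121, 122, 175, 154, 117, 125, 129, 130, 128, 123, 114, 100, 101, 130, 139, 185, 185, 184, 185, 184]
s row 252 [120, 118, 118, 120, 142, 177, 150, 117, 128, 129, 131, 128, 122, 112, 95, 121, 130, 184, 185, 185, 185, 184, 184]
s row 256 [121, 119, 120, 119, 173, 178, 153, 120, 127, 131, 131, 128, 121, 109, 86, 130, 171, 185, 185, 185, 185, 185, 184]
s row 260 [116, 118, 118, 119, 184, 180, 177, 139, 127, 129, 128, 126, 120, 104, 92, 146, 185, 185, 185, 185, 185, 186, 184]
s row 264 [117, 120, 120, 141, 185, 181, 178, 179, 174, 147, 134, 127, 119, 124, 154, 185, 184, 185, 186, 186, 186, 186, 186]
s row 268 [118, 119, 120, 174, 185, 183, 180, 178, 182, 184, 184, 184, 183, 184, 184, 185, 185, 186, 186, 187, 187, 188, 188]
```

{"name": "step_arm", "arguments": {"targets": [[[0, 0, 0, 0, 0, 0, 0.2], [0, 0, 0, 0, 0, 0, 0.3], [0, 0, 0.1, 0, 0, 0, 0.3], [0, 0, 0.5, 0, 0, 0, 0.3], [-0.6, 0, 0.8, 0, 0, 0, 0.3]]]}}

```text
t: 21.0
ee_pos: [496.5, 35.1, 421.4]
orientation: [3.139, 0.077, -0.001]
ft_force: [0.1, -0.2, 1.0]
width: 26.3
grasp_force: 0.0
```

{"name": "step_arm", "arguments": {"targets": [[[-1, 0, 0.6, 0, 0, 0, 0.3], [-0.4, 0, 0, 0, 0, 0, 0.3], [0, 0, 0, 0, 0, 0, 0.3], [0, 0, 0, 0, 0, 0, 0.3], [0, 0, 0, 0, 0, 0, 0.3]]]}}

```text
t: 21.62
ee_pos: [426.8, 35.4, 450.4]
orientation: [3.139, 0.078, -0.002]
ft_force: [0.5, 0.5, -0.6]
width: 26.3
grasp_force: 0.0
```

```bash
cat > q.py <<'E'
from h import *
np.set_printoptions(precision=1,suppress=True)
o=readout.get_obs(); print(o['t'],o['ee_pos'],o['width'],o['ft_force'])
V={n:grab(n) for n in ("wrist","side")}
import pickle; pickle.dump(V,open("V.pkl","wb"))
def red(im):
    h=cv2.cvtColor(im,cv2.COLOR_BGR2HSV); return ((h[...,0]<4)|(h[...,0]>174))&(h[...,1]>130)&(h[...,2]>50)
for n,(im,K,E) in V.items():
    m=red(im)
    if n=="side": m[:180]=0;m[300:]=0;m[:,:206]=0;m[:,366:]=0
    else: m[300:]=0
    m=m.astype(np.uint8)
    cs,_=cv2.findContours(m,cv2.RETR_EXTERNAL,cv2.CHAIN_APPROX_NONE)
    for c in cs:
        if cv2.contourArea(c)>15: print(n,cv2.contourArea(c),cv2.approxPolyDP(c,4 if n=="wrist" else 2.5,True)[:,0].tolist())
E
python3 q.py
```

```text
21.625 [426.8  35.4 450.4] 26.25701494523948 [ 0.5  0.5 -0.6]
wrist 52.0 [[301, 0], [314, 5], [320, 1]]
wrist 1544.5 [[234, 0], [242, 131], [255, 146], [317, 138], [311, 133], [260, 142], [250, 130], [243, 0]]
side 100.0 [[263, 229], [317, 244]]
side 91.0 [[340, 186], [344, 188], [340, 191], [344, 196], [355, 198], [355, 189]]
```

```bash
python3 - <<'E'
from h import *
import pickle
np.set_printoptions(precision=1,suppress=True)
V=pickle.load(open("V.pkl","rb")); w,K,E=V['wrist']; s,Ks,Es=V['side']
h=cv2.cvtColor(s,cv2.COLOR_BGR2HSV)
m=(((h[...,0]<6)|(h[...,0]>172))&(h[...,1]>90))
for u in range(250,345,4):
    v=np.nonzero(m[200:290,u])[0]+200
    if len(v): print(u,v.min(),v.max(),len(v),end="; ")
print()
def on(K,E,u,v,ax,val):
    o,d=ray(K,E,u,v); return o+d*(val-o[ax])/d[ax]
# wrist rod at row 60 & 120; find plane through wrist rod line, intersect with side rod rays
o,d1=ray(K,E,240.5,30); _,d2=ray(K,E,246,125); nrm=np.cross(d1,d2)
for q in ((265,229.8),(280,234),(290,236.5),(300,239.5)):
    os,ds=ray(Ks,Es,*q); print("rod pt",os+ds*(nrm@(o-os))/(nrm@ds))
print("ear at z88",plane(K,E,319,136,88), "rod end z",[plane(K,E,246,130,z) for z in (150,160,170)])
E
```

```text
262 229 229 1; 266 229 231 3; 270 230 232 3; 274 231 233 3; 278 231 235 5; 282 232 236 5; 286 233 237 5; 290 234 238 5; 294 236 239 4; 298 237 240 4; 302 238 241 4; 306 239 242 4; 310 240 243 4; 314 241 244 4; 318 243 244 2; 342 204 207 4; 
rod pt [592.5  72.6 162.3]
rod pt [557.8  69.8 161.3]
rod pt [535.1  68.  161.4]
rod pt [512.6  66.2 160.2]
ear at z88 [483.9  -3.9  88. ] rod end z [array([489.6,  65.5, 150. ]), array([490.1,  64.6, 160. ]), array([490.7,  63.7, 170. ])]
```

The pail is back flat: ears at y ≈ -4, rod at about (545,69,161), so the bail is near 46°. Next I push the rod with a loose cage, with the tool tilted to match.

{"name": "step_arm", "arguments": {"targets": [[[0.3, 0.37, -0.23, -0.94, 0, 0, 0.3], [0.3, 0.37, -0.23, -0.94, 0, 0, 0.3], [0.3, 0.37, -0.23, -0.94, 0, 0, 0.3], [0.3, 0.37, -0.23, -0.94, 0, 0, 0.3], [0.3, 0.37, -0.23, -0.94, 0, 0, 0.3]]]}}

```text
t: 22.35
ee_pos: [501.7, 128.7, 392.8]
orientation: [2.809, 0.07, -0.012]
ft_force: [0.9, 0.0, -0.8]
width: 26.4
grasp_force: 0.0
```

{"name": "step_arm", "arguments": {"targets": [[[0.3, 0.37, -0.23, -0.94, 0, 0, 0.3], [0.3, 0.37, -0.23, -0.94, 0, 0, 0.3], [0.3, 0.37, -0.23, -0.92, 0, 0, 0.3], [0, 0, 0, 0, 0, 0, 0.3], [0, 0, 0, 0, 0, 0, 0.3]]]}}

```text
t: 22.98
ee_pos: [545.6, 183.1, 358.9]
orientation: [2.616, 0.065, -0.019]
ft_force: [0.4, 0.6, 0.1]
width: 26.0
grasp_force: 0.0
```

```bash
python3 - <<'E'
from h import *
from scipy.spatial.transform import Rotation as R
np.set_printoptions(precision=2,suppress=True)
o=readout.get_obs(); print(o['t'],o['ee_pos'],o['qpos']); M=R.from_rotvec(o['orientation']).as_matrix()
print("rod in tool",M.T@(np.array([545,69,161])-o['ee_pos']))
N=15;th=np.radians(np.linspace(46,93,N+1));ti=np.radians(np.linspace(30,0,N+1));L=168
P=np.c_[-1+100*np.cos(th)+L*np.sin(ti), 88+100*np.sin(th)+L*np.cos(ti)]
print(np.round(np.diff(P,axis=0)/50,2).tolist(),P[0],P[-1])
E
```

```text
22.975 [545.57 183.08 358.86] [ 0.41  0.46  1.73 -0.51  1.22  2.17]
rod in tool [ -0.33  -0.35 228.39]
[[-0.18, 0.13], [-0.19, 0.12], [-0.19, 0.11], [-0.2, 0.11], [-0.2, 0.1], [-0.21, 0.09], [-0.21, 0.08], [-0.22, 0.07], [-0.22, 0.06], [-0.22, 0.05], [-0.22, 0.04], [-0.22, 0.03], [-0.23, 0.02], [-0.23, 0.01], [-0.23, -0.0]] [152.47 305.43] [ -6.23 355.86]
```

{"name": "step_arm", "arguments": {"targets": [[[0, -0.2, -0.35, 0, 0, 0, 0.3], [0, -0.2, -0.35, 0, 0, 0, 0.3], [0, -0.2, -0.35, 0, 0, 0, 0.3], [0, 0, 0, 0, 0, 0, 0.17], [0, 0, 0, 0, 0, 0, 0.17]]]}}

```text
t: 23.6
ee_pos: [546.0, 153.2, 307.7]
orientation: [2.617, 0.064, -0.016]
ft_force: [0.5, 0.1, 1.3]
width: 15.3
grasp_force: 0.0
```

{"name": "step_arm", "arguments": {"targets": [[[0, -0.18, 0.13, 0.5, 0, 0, 0.17], [0, -0.19, 0.12, 0.5, 0, 0, 0.17], [0, -0.19, 0.11, 0.5, 0, 0, 0.17], [0, -0.2, 0.11, 0.5, 0, 0, 0.17], [0, -0.2, 0.1, 0.5, 0, 0, 0.17]]]}}

```text
t: 24.22
ee_pos: [546.0, 104.9, 336.6]
orientation: [2.793, 0.069, -0.009]
ft_force: [-0.0, -0.5, 0.2]
width: 14.9
grasp_force: 0.2
```

{"name": "step_arm", "arguments": {"targets": [[[0, -0.21, 0.09, 0.5, 0, 0, 0.17], [0, -0.21, 0.08, 0.5, 0, 0, 0.17], [0, -0.22, 0.07, 0.5, 0, 0, 0.17], [0, -0.22, 0.06, 0.5, 0, 0, 0.17], [0, -0.22, 0.05, 0.5, 0, 0, 0.17]]]}}

```text
t: 24.85
ee_pos: [546.0, 50.9, 354.1]
orientation: [2.967, 0.074, -0.002]
ft_force: [0.0, 0.5, -0.1]
width: 15.0
grasp_force: 0.2
```

```bash
python3 q.py
```

```text
24.85 [546.   50.9 354.1] 15.041343684228549 [ 0.   0.5 -0.1]
wrist 2311.0 [[279, 138], [263, 155], [260, 174], [265, 299], [286, 299], [288, 288], [278, 285], [278, 156], [269, 151], [281, 146], [275, 144]]
side 35.5 [[312, 219], [321, 227], [320, 244], [322, 224]]
```

{"name": "step_arm", "arguments": {"targets": [[[0, -0.22, 0.04, 0.5, 0, 0, 0.17], [0, -0.22, 0.03, 0.5, 0, 0, 0.17], [0, -0.23, 0.02, 0.5, 0, 0, 0.17], [0, -0.23, 0.01, 0.5, 0, 0, 0.17], [0, 0, 0, 0, 0, 0, 0.17]]]}}

```text
t: 25.58
ee_pos: [545.8, 6.0, 358.2]
orientation: [3.104, 0.075, 0.0]
ft_force: [-1.2, -0.3, -0.2]
width: 15.0
grasp_force: 0.0
```

```bash
python3 q.py; python3 - <<'E'
from h import *
import pickle
np.set_printoptions(precision=1,suppress=True)
V=pickle.load(open("V.pkl","rb")); w,K,E=V['wrist']; s,Ks,Es=V['side']
for p in ((603,2,90),(603,2,188),(593,2,188),(545,0,105),(545,0,0)): print(p,proj(K,E,p),proj(Ks,Es,p))
g=cv2.cvtColor(w,cv2.COLOR_BGR2GRAY)
for r in (150,175,200): print(r,g[r,180:420:6].tolist())
g=cv2.cvtColor(s,cv2.COLOR_BGR2GRAY)
for r in (235,245,255,262): print(r,g[r,255:345:4].tolist())
E
```

```text
25.575 [545.8   6.  358.2] 15.021565724299027 [-1.2 -0.3 -0.2]
wrist 2309.0 [[267, 137], [259, 177], [266, 299], [279, 299], [276, 175]]
side 38.5 [[316, 212], [323, 220], [321, 243], [324, 218]]
side 18.0 [[273, 203], [272, 220]]
(603, 2, 90) [274.8 142.4] [274.1 230.9]
(603, 2, 188) [280.9 161. ] [274.1 200.4]
(593, 2, 188) [279.8 182.2] [278.1 201.6]
(545, 0, 105) [274.5 222.3] [296.7 233.1]
(545, 0, 0) [271.7 190.6] [295.1 262.2]
150 [200, 199, 200, 200, 198, 201, 201, 199, 201, 201, 197, 200, 199, 83, 82, 72, 64, 75, 199, 200, 200, 199, 200, 200, 202, 199, 201, 203, 203, 156, 155, 154, 153, 154, 97, 125, 136, 129, 125, 132]
175 [200, 200, 202, 199, 199, 201, 199, 162, 155, 148, 48, 46, 45, 46, 84, 72, 46, 38, 41, 46, 47, 69, 153, 157, 100, 153, 155, 153, 152, 154, 155, 152, 151, 155, 99, 100, 98, 95, 98, 128]
200 [202, 202, 202, 200, 201, 160, 117, 71, 72, 46, 39, 42, 41, 38, 87, 81, 53, 31, 39, 38, 33, 47, 67, 103, 101, 155, 149, 154, 153, 152, 152, 153, 152, 153, 143, 96, 98, 96, 98, 97]
235 [122, 119, 120, 119, 110, 124, 77, 75, 92, 109, 116, 119, 119, 116, 108, 103, 117, 97, 128, 123, 141, 116, 122]
245 [123, 120, 122, 120, 122, 167, 110, 136, 81, 47, 48, 51, 57, 111, 133, 91, 72, 117, 130, 134, 154, 184, 184]
255 [121, 120, 120, 119, 168, 178, 107, 110, 111, 111, 110, 107, 101, 95, 81, 129, 136, 186, 186, 186, 186, 186, 186]
262 [117, 120, 120, 128, 187, 181, 119, 112, 113, 113, 110, 106, 101, 92, 88, 156, 186, 187, 188, 187, 187, 187, 187]
```

The bail is now upright over a standing pail: the rod is at y ≈ 7 and the ear at y ≈ 7. Now I slide 24 mm along the rod, grip it and measure its middle.

{"name": "step_arm", "arguments": {"targets": [[[-0.16, -0.01, 0, 0.25, 0, 0, 0.2], [-0.16, -0.01, 0, 0.25, 0, 0, 0.2], [-0.16, -0.01, -0.04, 0, 0, 0, 0.2], [0, 0, 0, 0, 0, 0, 0], [0, 0, 0, 0, 0, 0, 0]]]}}

```text
t: 26.3
ee_pos: [521.8, 4.9, 355.7]
orientation: [3.139, 0.078, -0.0]
ft_force: [-1.1, -0.2, 1.1]
width: 6.9
grasp_force: 30.0
```

```bash
python3 q.py; python3 - <<'E'
from h import *
import pickle
np.set_printoptions(precision=1,suppress=True)
V=pickle.load(open("V.pkl","rb")); s,Ks,Es=V['side']
def on(K,E,u,v,ax,val):
    o,d=ray(K,E,u,v); return o+d*(val-o[ax])/d[ax]
h=cv2.cvtColor(s,cv2.COLOR_BGR2HSV)
m=(((h[...,0]<6)|(h[...,0]>172))&(h[...,1]>90))
for v in range(198,250,4):
    u=np.nonzero(m[v,255:340])[0]+255
    for lo,hi in((255,290),(305,340)):
        q=u[(u>=lo)&(u<hi)]
        if len(q): print(v,q.min(),q.max(),on(Ks,Es,q.mean(),v,1,5))
E
```

```text
26.3 [521.8   4.9 355.7] 6.94185309367467 [-1.1 -0.2  1.1]
wrist 3186.5 [[276, 95], [270, 102], [268, 129], [270, 298], [284, 299], [284, 125], [289, 105]]
side 19.5 [[321, 217], [320, 244]]
side 18.5 [[280, 203], [271, 207], [272, 220], [272, 208]]
202 276 288 [583.8   5.  192.5]
206 271 289 [585.8   5.  179.7]
210 271 273 [607.    5.  159.5]
214 271 273 [607.    5.  146.9]
214 314 319 [499.4   5.  188.2]
218 272 273 [605.7   5.  134.6]
218 320 323 [487.2   5.  181. ]
222 272 273 [605.8   5.  121.6]
222 321 323 [485.1   5.  169.7]
226 272 273 [605.8   5.  108.3]
226 321 323 [484.1   5.  157.7]
230 272 273 [605.8   5.   94.8]
230 320 323 [484.2   5.  145.1]
234 320 322 [484.4   5.  132.2]
238 320 322 [483.3   5.  119.6]
242 319 321 [484.7   5.  105.7]
```

The arms are at x ≈ 606 and 484, so the middle is at 545. The rod is at z ≈ 188, upright and gripped. Lifting.

{"name": "step_arm", "arguments": {"targets": [[[0, 0, 0.15, 0, 0, 0, 0], [0, 0, 0.3, 0, 0, 0, 0], [0, 0, 0.5, 0, 0, 0, 0], [0, 0, 0.5, 0, 0, 0, 0], [0, 0, 0.5, 0, 0, 0, 0]]]}}

```text
t: 27.02
ee_pos: [521.7, 4.9, 455.0]
orientation: [3.139, 0.078, 0.001]
ft_force: [1.0, -0.0, -2.7]
width: 7.2
grasp_force: 30.0
```

{"name": "step_arm", "arguments": {"targets": [[[0, 0, 0.4, 0, 0, 0, 0], [0, 0, 0.35, 0, 0, 0, 0], [0, 0, 0.1, 0, 0, 0, 0], [0, 0, 0, 0, 0, 0, 0], [0, 0, 0, 0, 0, 0, 0]]]}}

```text
t: 27.65
ee_pos: [521.6, 4.9, 495.0]
orientation: [3.139, 0.078, -0.002]
ft_force: [0.1, 0.5, -3.3]
width: 6.7
grasp_force: 30.0
```

```bash
cat > r.py <<'E'
from h import *
import sys
np.set_printoptions(precision=1,suppress=True)
o=readout.get_obs(); print(o['t'],o['ee_pos'],o['width'],o['ft_force'],o['moment'])
s,Ks,Es=grab("side"); gy=o['ee_pos'][1]
def on(K,E,u,v,ax,val):
    o,d=ray(K,E,u,v); return o+d*(val-o[ax])/d[ax]
h=cv2.cvtColor(s,cv2.COLOR_BGR2HSV)
m=(((h[...,0]<6)|(h[...,0]>172))&(h[...,1]>90))
c=proj(Ks,Es,(o['ee_pos'][0]+24,gy,o['ee_pos'][2]-215)).astype(int); print(c)
z=m[c[1]-45:c[1]+45,c[0]-60:c[0]+60].astype(np.uint8)
n,l,st,_=cv2.connectedComponentsWithStats(z)
for i in range(1,n):
    if st[i,4]<8: continue
    v,u=np.nonzero(l==i); v=v+c[1]-45;u=u+c[0]-60
    for vv in sorted(set(v))[::4]: print(i,vv,on(Ks,Es,u[v==vv].mean(),vv,1,gy),(u[v==vv].min(),u[v==vv].max()))
E
python3 r.py
```

```text
27.65 [521.6   4.9 495. ] 6.726512367851548 [ 0.1  0.5 -3.3] [ 0.   0.1 -0.1]
[298 175]
2 140 [558.1   4.9 361.8] (np.int64(294), np.int64(295))
2 144 [557.8   4.9 352.7] (np.int64(294), np.int64(295))
5 142 [535.2   4.9 363.4] (np.int64(304), np.int64(307))
5 146 [515.3   4.9 359.8] (np.int64(315), np.int64(315))
5 150 [513.7   4.9 351.1] (np.int64(315), np.int64(316))
5 154 [515.1   4.9 341.4] (np.int64(313), np.int64(316))
7 145 [563.    4.9 349. ] (np.int64(292), np.int64(292))
8 145 [546.1   4.9 353.6] (np.int64(300), np.int64(300))
8 149 [540.2   4.9 346. ] (np.int64(297), np.int64(308))
10 150 [594.2   4.9 328.4] (np.int64(277), np.int64(278))
10 154 [580.8   4.9 322.5] (np.int64(271), np.int64(296))
10 158 [567.1   4.9 316.7] (np.int64(270), np.int64(303))
10 162 [606.6   4.9 295. ] (np.int64(271), np.int64(273))
10 166 [606.6   4.9 284.7] (np.int64(271), np.int64(273))
10 170 [606.7   4.9 274.2] (np.int64(271), np.int64(273))
10 174 [606.7   4.9 263.6] (np.int64(271), np.int64(273))
10 178 [605.5   4.9 253.2] (np.int64(271), np.int64(274))
10 182 [604.4   4.9 242.6] (np.int64(272), np.int64(274))
10 186 [604.4   4.9 231.4] (np.int64(272), np.int64(274))
12 158 [511.3   4.9 333.1] (np.int64(315), np.int64(317))
12 162 [501.4   4.9 326.5] (np.int64(316), np.int64(325))
12 166 [487.4   4.9 321.1] (np.int64(325), np.int64(329))
12 170 [484.5   4.9 312.2] (np.int64(327), np.int64(329))
12 174 [483.6   4.9 302.6] (np.int64(327), np.int64(329))
12 178 [483.7   4.9 292.6] (np.int64(326), np.int64(329))
12 182 [483.8   4.9 282.3] (np.int64(326), np.int64(328))
12 186 [482.9   4.9 272.2] (np.int64(326), np.int64(328))
12 190 [483.    4.9 261.7] (np.int64(325), np.int64(328))
12 194 [483.1   4.9 250.9] (np.int64(325), np.int64(327))
12 198 [483.2   4.9 239.9] (np.int64(324), np.int64(327))
```

{"name": "step_arm", "arguments": {"targets": [[[0.06, -0.2, -0.1, 0, 0, 0, 0], [0.1, -0.4, -0.1, 0, 0, 0, 0], [0.1, -0.5, -0.08, 0, 0, 0, 0], [0.1, -0.5, 0, 0, 0, 0, 0], [0.1, -0.5, 0, 0, 0, 0, 0]]]}}

```text
t: 28.32
ee_pos: [545.0, -102.3, 480.9]
orientation: [3.139, 0.077, -0.001]
ft_force: [-0.7, -0.0, -3.2]
width: 6.9
grasp_force: 30.0
```

{"name": "step_arm", "arguments": {"targets": [[[0.1, -0.5, 0, 0, 0, 0, 0], [0.06, -0.4, 0, 0, 0, 0, 0], [0, -0.3, 0, 0, 0, 0, 0], [0, -0.2, 0, 0, 0, 0, 0], [0, 0, 0, 0, 0, 0, 0]]]}}

```text
t: 28.95
ee_pos: [552.7, -170.6, 481.6]
orientation: [3.139, 0.077, -0.0]
ft_force: [0.3, -0.2, -3.4]
width: 7.1
grasp_force: 30.0
```

```bash
python3 - <<'E'
from h import *
np.set_printoptions(precision=1,suppress=True)
o=readout.get_obs(); print(o['t'],o['ee_pos'],o['width'],o['ft_force'])
w,K,E=grab("wrist"); t,Kt,Et=grab("top"); s,Ks,Es=grab("side"); np.savez("v8",w=w,K=K,E=E,t=t,Kt=Kt,Et=Et,s=s,Ks=Ks,Es=Es)
def brass(im):
    h=cv2.cvtColor(im,cv2.COLOR_BGR2HSV); return ((h[...,0]>17)&(h[...,0]<27)&(h[...,1]>150)&(h[...,2]>60)).astype(np.uint8)
for nm,im,k,e in (("w",w,K,E),("t",t,Kt,Et),("s",s,Ks,Es)):
    b=proj(k,e,(574,-212.5,292)); p=proj(k,e,(580,-316,262)); print(nm,"ball",b,"pin",p,"seat",proj(k,e,(575.7,-241.5,254)))
    m=brass(im); x0,y0=int(b[0])-40,int(b[1])-40
    n,l,st,c=cv2.connectedComponentsWithStats(m)
    for i in range(1,n):
        if st[i,4]>20 and abs(c[i]-b).max()<120: print(st[i],c[i])
h=cv2.cvtColor(w,cv2.COLOR_BGR2HSV); m=((h[...,0]<4)|(h[...,0]>174))&(h[...,1]>130)&(h[...,2]>50)
for v in range(80,300,15):
    u=np.nonzero(m[v,230:330])[0]+230
    if len(u): print(v,u.min(),u.max())
E
```

```text
28.95 [ 552.7 -170.6  481.6] 7.120971160130972 [ 0.3 -0.2 -3.4]
w ball [357.  224.7] pin [508.6 207.9] seat [387.5 205.5]
[295 321   5  12  22] [297.3 326.7]
t ball [385.9 215.2] pin [426.4 214.3] seat [394.5 216. ]
[421 114   8  13  68] [424.2 120. ]
[448 123   9  19 134] [451.9 131.8]
[311 163  17  13  70] [317.4 171.1]
[427 186   9   8  39] [430.6 189.7]
s ball [321.4 119.5] pin [331.4 111.5] seat [323.4 127.5]
[270  56  13  14 142] [275.8  62.3]
[229 209  19  19 243] [238.3 218.7]
95 276 279
110 269 287
125 269 284
140 268 285
155 268 285
170 268 285
185 268 285
200 268 285
215 269 285
230 269 285
245 269 285
260 270 284
275 271 284
290 270 284
```

```bash
python3 - <<'E'
from h import *
V=np.load("v8.npz"); h=cv2.cvtColor(V['w'],cv2.COLOR_BGR2HSV)
print(h[225,340:380:5].tolist()); 
m=((h[...,0]>12)&(h[...,0]<30)&(h[...,1]>120)&(h[...,2]>40)).astype(np.uint8)
for u in range(330,520,10):
    v=np.nonzero(m[150:290,u])[0]+150
    if len(v): print(u,v.min(),v.max(),len(v),end="; ")
print()
for v in range(205,250,5):
    u=np.nonzero(m[v,320:420])[0]+320
    if len(u): print(v,u.min(),u.max())
E
```

```text
[[50, 5, 148], [19, 142, 135], [19, 146, 175], [19, 154, 186], [19, 153, 178], [19, 145, 153], [18, 140, 118], [150, 8, 132]]
350 203 236 29; 360 200 238 39; 370 198 231 24; 380 198 208 11; 390 198 208 11; 400 198 208 11; 410 198 209 12; 420 200 211 12; 430 201 212 12; 440 201 212 12; 450 201 212 12; 460 201 212 12; 470 201 212 12; 480 189 212 24; 490 189 213 25; 500 190 218 29; 510 190 232 37; 
205 347 419
210 346 419
215 347 366
220 345 370
225 344 371
230 345 370
235 348 367
```

The ball in the wrist image is at (357.5,225.5), predicted (357,224.7), so the hook position is right. Moving the bail over the ball and into place above the dip.

{"name": "step_arm", "arguments": {"targets": [[[0, -0.2, 0, 0, 0, 0, 0], [0, -0.35, 0, 0, 0, 0, 0], [0, -0.4, 0, 0, 0, 0, 0], [0, -0.3, 0, 0, 0, 0, 0], [0, -0.19, 0, 0, 0, 0, 0]]]}}

```text
t: 29.72
ee_pos: [552.7, -243.6, 481.5]
orientation: [3.139, 0.076, -0.0]
ft_force: [0.1, -0.6, -2.8]
width: 7.0
grasp_force: 30.0
```

{"name": "step_arm", "arguments": {"targets": [[[0, 0, -0.2, 0, 0, 0, 0], [0, 0, -0.3, 0, 0, 0, 0], [0, 0, -0.3, 0, 0, 0, 0], [0, 0, -0.14, 0, 0, 0, 0], [0, 0, 0, 0, 0, 0, 0]]]}}

```text
t: 30.35
ee_pos: [552.8, -241.8, 433.8]
orientation: [3.14, 0.079, -0.002]
ft_force: [-0.1, -0.2, -4.4]
width: 7.5
grasp_force: 30.0
```

```bash
python3 - <<'E'
from h import *
np.set_printoptions(precision=1,suppress=True)
o=readout.get_obs(); print(o['t'],o['ee_pos'],o['width'],o['ft_force'],o['moment'])
w,K,E=grab("wrist"); h=cv2.cvtColor(w,cv2.COLOR_BGR2HSV); m=((h[...,0]>12)&(h[...,0]<30)&(h[...,1]>120)&(h[...,2]>40))
r=((h[...,0]<6)|(h[...,0]>174))&(h[...,1]>130)&(h[...,2]>50)
print("ball pred",proj(K,E,(574,-212.5,292)),"seat",proj(K,E,(575.7,-241.5,258)))
for v in range(150,300,8):
    u=np.nonzero(m[v,200:420])[0]+200; q=np.nonzero(r[v,230:330])[0]+230
    print(v,(u.min(),u.max(),len(u)) if len(u) else '', (q.min(),q.max(),len(q)) if len(q) else '')
E
```

```text
30.35 [ 552.8 -241.8  433.8] 7.5360891111492565 [-0.1 -0.2 -4.4] [0.  0.1 0.1]
ball pred [210.6 254.9] seat [281.1 226.4]
150  (np.int64(268), np.int64(285), 18)
158  (np.int64(268), np.int64(285), 18)
166  (np.int64(268), np.int64(285), 18)
174  (np.int64(268), np.int64(285), 18)
182  (np.int64(268), np.int64(285), 18)
190  (np.int64(268), np.int64(285), 18)
198  (np.int64(268), np.int64(285), 18)
206 (np.int64(401), np.int64(419), 19) (np.int64(268), np.int64(285), 18)
214 (np.int64(254), np.int64(419), 59) (np.int64(269), np.int64(284), 16)
222 (np.int64(227), np.int64(419), 176) (np.int64(269), np.int64(284), 16)
230 (np.int64(220), np.int64(419), 141) (np.int64(270), np.int64(285), 16)
238 (np.int64(228), np.int64(419), 6) (np.int64(269), np.int64(285), 17)
246 (np.int64(200), np.int64(227), 28) (np.int64(269), np.int64(285), 17)
254 (np.int64(200), np.int64(229), 30) (np.int64(269), np.int64(285), 17)
262 (np.int64(200), np.int64(228), 29) (np.int64(270), np.int64(284), 15)
270 (np.int64(200), np.int64(224), 25) (np.int64(270), np.int64(284), 15)
278 (np.int64(227), np.int64(227), 1) (np.int64(270), np.int64(284), 15)
286  (np.int64(270), np.int64(284), 15)
294  (np.int64(270), np.int64(284), 15)
```

{"name": "step_arm", "arguments": {"targets": [[[0, -0.02, -0.04, 0, 0, 0, 0], [0, -0.02, -0.04, 0, 0, 0, 0], [0, 0, -0.03, 0, 0, 0, 0], [0, 0, 0, 0, 0, 0, 0], [0, 0, 0, 0, 0, 0, 0]]]}}

```text
t: 31.02
ee_pos: [552.8, -244.1, 429.2]
orientation: [3.139, 0.078, 0.0]
ft_force: [-0.4, 0.1, -3.7]
width: 7.0
grasp_force: 30.0
```

{"name": "step_arm", "arguments": {"targets": [[[0, 0, -0.03, 0, 0, 0, 0], [0, 0, -0.03, 0, 0, 0, 0], [0, 0, 0, 0, 0, 0, 0], [0, 0, 0, 0, 0, 0, 0], [0, 0, 0, 0, 0, 0, 0]]]}}

```text
t: 31.65
ee_pos: [552.8, -244.1, 426.2]
orientation: [3.139, 0.078, 0.0]
ft_force: [-0.1, -0.2, -3.8]
width: 7.2
grasp_force: 30.0
```

{"name": "step_arm", "arguments": {"targets": [[[0, 0, -0.03, 0, 0, 0, 0], [0, 0, -0.03, 0, 0, 0, 0], [0, 0, 0, 0, 0, 0, 0], [0, 0, 0, 0, 0, 0, 0], [0, 0, 0, 0, 0, 0, 0]]]}}

```text
t: 32.28
ee_pos: [552.9, -244.1, 423.5]
orientation: [3.139, 0.078, 0.001]
ft_force: [-2.1, 0.8, 3.2]
width: 6.8
grasp_force: 30.0
```

Contact: the rod rests in the dip. Letting go and withdrawing upwards.

{"name": "step_arm", "arguments": {"targets": [[[0, 0, 0, 0, 0, 0, 0.15], [0, 0, 0, 0, 0, 0, 0.25], [0, 0, 0, 0, 0, 0, 0.35], [0, 0, 0, 0, 0, 0, 0.35], [0, 0, 0.1, 0, 0, 0, 0.35]]]}}

```text
t: 32.9
ee_pos: [552.7, -244.1, 428.0]
orientation: [3.14, 0.078, -0.001]
ft_force: [0.2, -0.4, -0.5]
width: 31.2
grasp_force: 0.0
```

{"name": "step_arm", "arguments": {"targets": [[[0, 0, 0.3, 0, 0, 0, 0.35], [0, 0, 0.6, 0, 0, 0, 0.35], [-0.3, 0, 0.8, 0, 0, 0, 0.35], [-0.8, 0.2, 0.4, 0, 0, 0, 0.35], [-0.9, 0.2, 0, 0, 0, 0, 0.35]]]}}

```text
t: 33.52
ee_pos: [452.2, -224.0, 536.2]
orientation: [3.137, 0.078, 0.007]
ft_force: [0.3, 0.5, 0.8]
width: 30.8
grasp_force: 0.0
```

{"name": "step_arm", "arguments": {"targets": [[[-0.6, 0, 0, 0, 0, 0, 0.35], [0, 0, 0, 0, 0, 0, 0.35], [0, 0, 0, 0, 0, 0, 0.35], [0, 0, 0, 0, 0, 0, 0.35], [0, 0, 0, 0, 0, 0, 0.35]]]}}

```text
t: 34.15
ee_pos: [423.5, -224.2, 532.9]
orientation: [3.14, 0.079, -0.001]
ft_force: [-0.7, 0.4, 0.3]
width: 30.4
grasp_force: 0.0
```

```bash
cat > f.py <<'E'
from h import *
np.set_printoptions(precision=1,suppress=True)
o=readout.get_obs(); print(o['t'],o['ee_pos'],o['width'],o['ft_force'])
for n in ("wrist","side","top"):
    im,K,E=grab(n); h=cv2.cvtColor(im,cv2.COLOR_BGR2HSV)
    r=(((h[...,0]<6)|(h[...,0]>174))&(h[...,1]>120)&(h[...,2]>50)).astype(np.uint8)
    c=proj(K,E,(576,-242,230)); print(n,"rod pred",proj(K,E,(528,-244,258.5)),proj(K,E,(576,-241.5,258.5)),proj(K,E,(624,-239,258.5)),"ears",proj(K,E,(516,-244,158.5)),proj(K,E,(636,-239,158.5)))
    cs,_=cv2.findContours(r,cv2.RETR_EXTERNAL,cv2.CHAIN_APPROX_NONE)
    for q in cs:
        M=q[:,0].mean(0)
        if len(q)>8 and abs(M-c).max()<110: print("  ",cv2.contourArea(q),cv2.approxPolyDP(q,3 if n=="wrist" else 1.5,True)[:,0].tolist())
E
python3 f.py
```

```text
34.15 [ 423.5 -224.2  532.9] 30.419446145314726 [-0.7  0.4  0.3]
wrist rod pred [313.1  76.8] [315.1   1.4] [317.4 -83.8] ears [301.9  99.5] [305.7 -37.2]
   1087.0 [[320, 0], [310, 0], [308, 90], [300, 99], [302, 103], [313, 100], [316, 94]]
side rod pred [341.7 129.6] [323.4 125.9] [305.6 122.3] ears [341.9 163.2] [299.7 153.4]
   92.5 [[324, 127], [340, 131], [344, 135], [342, 162], [346, 133], [340, 128]]
   30.5 [[318, 125], [308, 122], [301, 125], [300, 151], [302, 126], [305, 124]]
   59.0 [[385, 101], [383, 110], [384, 108], [388, 112], [389, 120], [389, 106], [392, 103]]
   4.5 [[403, 99], [399, 115]]
   292.5 [[375, 75], [375, 78], [380, 80], [378, 84], [374, 83], [375, 85], [389, 90], [399, 90], [398, 84], [400, 81], [403, 82], [404, 87], [402, 90], [404, 94], [406, 79]]
   561.5 [[386, 32], [385, 39], [390, 42], [385, 59], [406, 62], [408, 46], [411, 43], [415, 44], [417, 37], [397, 37]]
top rod pred [396.2 235.6] [394.9 215.7] [393.7 196. ] ears [387.2 241.6] [384.8 196.5]
   146.5 [[406, 272], [397, 272], [396, 276], [392, 277], [393, 299], [396, 292], [393, 291], [397, 290]]
   139.5 [[392, 191], [384, 196], [386, 197], [391, 194], [393, 200], [395, 238], [387, 241], [388, 243], [396, 242], [397, 238], [395, 197]]
```

{"name": "step_arm", "arguments": {"targets": [[[0, 0, 0, 0, 0, 0, 0.35], [0, 0, 0, 0, 0, 0, 0.35], [0, 0, 0, 0, 0, 0, 0.35], [0, 0, 0, 0, 0, 0, 0.35], [0, 0, 0, 0, 0, 0, 0.35]]]}}

```text
t: 34.92
ee_pos: [422.8, -224.1, 533.2]
orientation: [3.139, 0.078, 0.0]
ft_force: [-0.3, 0.2, -1.1]
width: 30.8
grasp_force: 0.0
```

```bash
python3 f.py | grep -A2 -E "^side|^wrist"; python3 -c "
from workcell import ctrl; print(ctrl.close_job())"
```

```text
wrist rod pred [313.   75.9] [315.    0.5] [317.3 -84.6] ears [301.8  98.9] [305.6 -37.7]
   1078.5 [[320, 0], [310, 0], [308, 91], [302, 102], [316, 96]]
side rod pred [341.7 129.6] [323.4 125.9] [305.6 122.3] ears [341.9 163.2] [299.7 153.4]
   91.5 [[324, 127], [338, 130], [344, 135], [342, 162], [346, 133], [340, 128]]
   28.5 [[318, 125], [308, 122], [301, 125], [300, 151], [301, 127], [304, 124]]
the job is handed in; nothing more can be done
None
```

I handed the job in at about 35 s: in the last camera check the hook was out and the pail hung straight and still by the middle of its bail in the dip. While raising the bail I dragged the pail and it leaned about 30° (rough estimate, limit 45°), then it settled flat again; no verdict came back.

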